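# Pack the boring jig's kit into its case

### The arm

A 7-joint arm with a two-finger parallel gripper is mounted at the origin on a cart in front of the work surface, level with it; the furniture and walls round the work are solid. World frame = base frame: x ahead of the robot, y to its left, z up, the work surface at z = 0. Lengths are in m, angles in rad, forces in N, time in s.
With the tool pointing down it reaches from about 0.4 to 0.85 m from the base axis. Payload 10.4 kg.
Tool frame: the origin (TCP) lies between the finger pads; the fingertips stand tcp_to_tips ahead of it and the grasp point (between the pads) lies 8 mm behind it (tcp_to_tips is the distance from the TCP to the fingertips, in m); z points along the fingers, y is the line along which they close (so a half turn about z gives the same grasp; the last joint's range is limited). The gripper opens to 85 mm and grips with 20 to 120 N. Pads are 22 mm wide; open, the fingers measure 114 mm over their backs; the gripper's body (76 mm by 85 mm) begins 54 mm behind the grasp point. The pads swing forward as they close: fully open they stand 13 mm farther back than shut.
Start: joints at [1.273, 0.332, -0.065, 1.46, 0.022, 1.35, -0.088], TCP at [0.17, -0.602, 0.219] pointing down, gripper open.
Joint ranges: [-2.6, 2.6], [-0.5, 2.12], [-1.47, 1.34], [0.16, 2.42], [-1.27, 4.41], [0.06, 2.06], [-2.6, 2.6]. Speed limits (rad/s): [2.22, 2.22, 2.79, 2.79, 3.14, 3.14, 3.14].

### API

Orientations are given as a unit quaternion [x, y, z, w].
In Python, from workcell import * gives the robot as it stands.
- The arm moves only by the tool apply_moves, never from a script. Its argument "rows" is a list of rows, each an object of numbers: "x", "y", "z": the shift along the tool's x, y, z in mm; "ax", "ay", "az": the turn, a rotation vector about the tool's x, y, z in degrees; "gripper": the closure, from 0 (fully open) to 1 (shut). A call has 1 to 5 rows; each row shifts and turns the commanded pose from where the row before left it, along the tool's axes as they then stand; what a row does not reach is not made up. A row lasts 1/12 s, in which the tool goes at most 41.7 mm and 7.16 degrees, less where a joint would pass 70% of its speed; a pose out of reach is approached as far as the arm can. A call with a gripper value outside its range is refused whole. The fingers move at their own pace and stop on an object; "newtons" is the grip in N (left out, the last holds). Time passes only in rows, so rows that do not move let the fingers close. It gives the time, the measured TCP pose, the force, the opening and the grip force at its end, in the units of the state.
- get_obs(): the state, without advancing time (a new reading comes with each control period).
- camera(name): name is "side" or "top" or "wrist"; returns a dict with "color" (420x560x3 uint8, red, green, blue), "fov_y" (degrees; the focal length in pixels is half the picture's height over the tangent of half this angle, whatever the lens; pixels are square), "cx", "cy" (the principal point, pixels), "k1" (the pictures are not rectified: a ray, as slopes to the right and down, at radius r is drawn at 1 + k1 r^2 times it, then the intrinsics apply), "rvec" (rotation vector, rad) and "tvec" (3), from world to camera coordinates, as OpenCV has them. Camera axes: x right, y down, z forward; pixel columns grow to the right and rows downward; lengths in m; the calibration is good to about 2 mm. A picture is of the moment at which its call begins. There is no depth.
- hand_in(): hands the job in; it is judged then, once.
The state is a dict: "clock": time; "joint_pos": joint angles; "joint_velocities": joint speeds; "tau": joint torques, N m; "position": TCP position; "ee_rot": TCP orientation; "ft_force": force on the tool from outside, world axes, zero at the start; "torque": the same for the moment, N m; "grip_width": opening from 0.0 (shut) to 1.0 (fully open); "grasp_force": force on a finger pad.
Only numpy, scipy, OpenCV 4.12 (cv2) and the standard library are available. Lean on these libraries where they do the work, as an engineer would, in place of code of your own. Each camera call takes 0.05 s, during which the arm holds its last target. There are 200 camera calls.

### The job

The boring jig is finished with, so put its kit away in the case: pull up the jig's spring plunger and twist it so that it stays open, slide the guide block out from under the bridge and seat it in its keyed pocket, lay the short spanner in the V saddles of its insert, and put both open collars on the stepped post, the large one at the bottom and the small one on top of it. The long spanner and the blank collar with the tiny hole do not belong to the kit: leave them where they lie.

Things in the scene. Friction and masses are not known exactly. Their poses are not given: they have to be found in the camera images.
- plunger_knob (a point): Middle of the black knob (26 mm wide, 18 high) of the sprung plunger on the jig's bridge; z = 60 mm when down, bridge top at z = 35 mm. Spring 4 to 8 N downwards. Its cross pin runs in a slotted sleeve: it twists only when lifted 11 mm (stop at 13.5); twisted there 0.6 to 1.5 rad, either way, it rests open, 10 mm up. x axis: the jig's x while down; turns with the knob.
- guide_block: Aluminium block 50 (x) x 44 (y) x 34 mm, two steel drill bushes on top, 0.2-0.4 kg; origin: middle of its underside. Its tongue (+x side, 40 x 26, 10 thick) lies under the fixed jig's bridge, pinned by the plunger. It sits 15 mm above the bench on a board, between 7 mm high rails (2.5 mm play). With the plunger open it slides out along its -x; 45 mm on, the tongue is clear and it lifts.
- short_spanner: Short old brown spanner, 157 mm long, 26 over the heads, 9 thick, lying flat; shank 12 mm wide. Origin: middle of the underside; y axis along the shank. Belongs in the case.
- collar_large: Large open steel collar: ring of 46 mm outer diameter, 26 mm bore, 16 mm high, lying flat. Origin: centre of its underside, z along its axis. Belongs in the case.
- collar_small: Small open steel collar: ring of 34 mm outer diameter, 17 mm bore, 16 mm high, lying flat. Origin: centre of its underside, z along its axis. Belongs in the case.
- long_spanner: Long bright spanner, 185 mm long, 30 over the heads, 9 thick: too long for the spanner insert, not part of the kit. Origin: middle of the underside; y axis along the shank.
- blank_collar: Thick-walled steel collar, 40 mm outer diameter, 16 mm high, with a tiny 8 mm bore, too small for the post; not part of the kit. Origin: centre of its underside.
- block_insert: Grey insert with a keyed pocket, 10 mm deep (floor 8 mm above the origin): wide part 66 x 60 mm, middle at x = -20 mm, for the block's body; narrow part (42 wide, towards +x) for its tongue: block x along insert x. The three inserts (190 x 70 x 18 mm, origin: centre of underside, 3 mm above the bench) lie side by side, x axes parallel, 74 mm apart, in any order, fixed in a case 15 mm high.
- spanner_insert: Grey insert, size as block_insert, with two V saddles 60 mm apart along x and a stop at each end, 174 mm apart, 42 mm high. The short spanner lies in the saddles along x, either head forward, its middle over the origin, its underside 27 mm above the origin. The V leads in from 8 mm off; its tops are 39 mm up. Between the saddles fingers may go down to the flat top, 18 mm above the origin.
- collar_insert: Grey insert, size as block_insert, with an upright steel post over its origin: 18 mm diameter for 14 mm above the insert's flat top (which is 18 mm above the origin), then 9 mm diameter, pointed, up to 54 mm above the origin. Large collar: underside 18 mm above the origin. Small collar, which cannot pass the thick part, on top of it: underside 34 mm above the origin.
Things that resemble listed ones, but are neither listed nor needed, are in the scene too. What is shaped like the short_spanner but red is not meant.

How it is judged:
By the outcome, as a careful person would: the job done as asked, in the order asked, and still so for the second after the job is handed in, with the robot touching nothing.
It also fails if it takes over 147 s, if anything falls off the work surface, if the arm or the gripper's body presses on something with over 40 N, if the wrist force passes 120 N, or if a joint passes its speed limit or range.

## Working session

There is one attempt and no reset: what is moved stays moved. The work goes in short steps, Python scripts to look and compute and a tool call to move; the robot and the scene stay as the last step left them, time stands still between calls to the robot, and variables do not carry over. Pictures are saved under pics/ and viewed, at most 14 in all, crops included, and the job is handed in when it is done.

Besides the shell and the picture viewer there is one more tool, called as name(argument=value, ...) on one line, values as JSON. apply_moves: Moves the arm, as the interface text tells. Its arguments: {"type":"object","properties":{"rows":{"type":"array","items":{"type":"object","properties":{"x":{"type":"number"},"y":{"type":"number"},"z":{"type":"number"},"ax":{"type":"number"},"ay":{"type":"number"},"az":{"type":"number"},"gripper":{"type":"number"}}}},"newtons":{"type":"number"}},"required":["rows"]}

```bash
ls; mkdir -p pics; python3 - <<'E'
from workcell import *
import cv2
o=get_obs(); print(o)
for n in ("top","side","wrist"):
    c=camera(n); cv2.imwrite(f"pics/{n}0.png",c["color"][:,:,::-1]); print(n,{k:v for k,v in c.items() if k!="color"})
E
```

```text
pics
{'clock': 0.0, 'joint_pos': array([ 1.27335576,  0.33287827, -0.064715  ,  1.46094921,  0.0216171 ,
        1.34990758, -0.08848911]), 'joint_velocities': array([-0.00092565, -0.00033941, -0.00122036,  0.00129549, -0.00073184,
        0.00136313,  0.00035538]), 'tau': array([ 6.39556074e-04, -6.25444794e+01,  4.96608554e-02, -3.91612244e+01,
        1.63272052e-02,  9.97160882e-03, -4.03206991e-05]), 'position': array([ 0.16950895, -0.60115906,  0.21830823]), 'ee_rot': array([ 9.90569000e-01,  1.37012893e-01, -1.38268631e-04, -7.09715925e-04]), 'ft_force': array([-0.44983188, -0.53280382, -1.1031389 ]), 'torque': array([-0.00641477, -0.01578475,  0.02702079]), 'grasp_force': 0.0, 'grip_width': 1.0035216703541998}
top {'fov_y': 48.65623126244584, 'cx': 280.87704408451725, 'cy': 209.56060168330688, 'k1': -0.1252351673615631, 'rvec': array([ 2.17249418, -1.82700946,  0.33051431]), 'tvec': array([-0.13302052,  0.46546779,  1.20163595])}
side {'fov_y': 43.9297765660574, 'cx': 278.23581955388795, 'cy': 208.01503359839035, 'k1': 0.011041849027255992, 'rvec': array([2.10004899, 0.01119164, 0.01015192]), 'tvec': array([-0.46970273,  0.02043617,  1.66251909])}
wrist {'fov_y': 66.97683377322949, 'cx': 276.8839658690791, 'cy': 206.66169455360222, 'k1': -0.0761665122802392, 'rvec': array([-2.307335  ,  1.7441158 ,  0.26529634]), 'tvec': array([-0.62462808, -0.03918003,  0.37975509])}
```

```bash
cat > h.py <<'E'
from workcell import *
import cv2, numpy as np
from scipy.spatial.transform import Rotation as R
def snap(name, png=None, crop=None, s=2):
    c=camera(name); c.update(img=c["color"][:,:,::-1].copy())
    if png:
        im=c["img"]
        if crop: x0,y0,x1,y1=crop; im=cv2.resize(im[y0:y1,x0:x1],None,fx=s,fy=s,interpolation=cv2.INTER_CUBIC)
        cv2.imwrite("pics/"+png,im)
    return c
def KD(c):
    f=210/np.tan(np.radians(c["fov_y"]/2)); return np.array([[f,0,c["cx"]],[0,f,c["cy"]],[0,0,1]]),np.array([c["k1"],0,0,0.])
def px2w(c,uv,z):
    """pixels -> world points on plane z"""
    K,D=KD(c); uv=np.array(uv,float).reshape(-1,1,2)
    n=cv2.undistortPoints(uv,K,D).reshape(-1,2); M=R.from_rotvec(c["rvec"]).as_matrix()
    o=-M.T@c["tvec"]; d=np.c_[n,np.ones(len(n))]@M
    return o+d*((np.broadcast_to(z,len(n))-o[2])/d[:,2])[:,None]
def w2px(c,P):
    K,D=KD(c); return cv2.projectPoints(np.array(P,float).reshape(-1,1,3),c["rvec"],c["tvec"],K,D)[0].reshape(-1,2)
def delta(P,yaw=None):
    """shift in mm along tool axes (tool down) to bring the TCP to world P; and az deg so tool y axis points along yaw (mod pi)"""
    o=get_obs(); r=R.from_quat(o["ee_rot"]); d=r.inv().apply(np.array(P)-o["position"])*1000
    y=r.apply([0,1,0]); now=np.arctan2(y[1],y[0]); az=None
    if yaw is not None: az=-np.degrees((yaw-now+np.pi/2)%np.pi-np.pi/2)
    return d.round(1), az, np.degrees(now)
E
python3 - <<'E'
import workcell; print([n for n in dir(workcell) if n[0]!='_']); print(getattr(workcell,'tcp_to_tips',None))
E
```

```text
['MotionError', 'camera', 'get_obs', 'hand_in', 'tcp_to_tips']
0.011
```

View pics/top0.png

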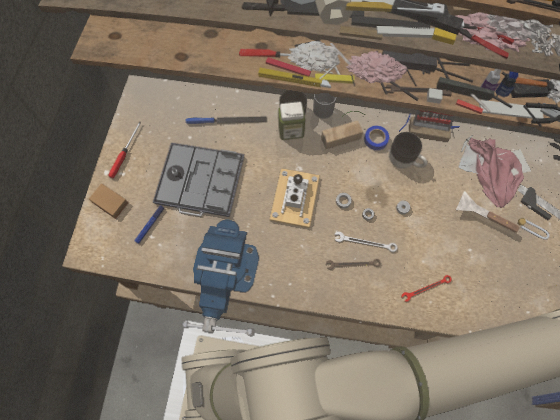

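View pics/side0.png

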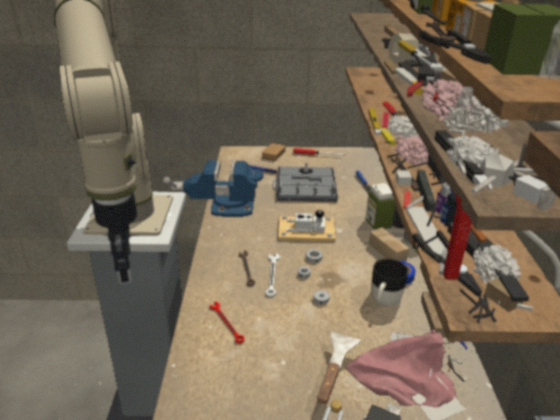

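The top view shows the case (160–243, 145–215), the jig (272–320, 170–225), collars at (344,200), (368,214) and (403,207), the bright spanner (365,242), the brown one (354,264) and a red one (427,289). I'll enlarge it to confirm each.

```bash
python3 - <<'E'
from h import *
c=snap("top"); im=c["img"]
a=cv2.resize(im[140:225,150:250],None,fx=6,fy=6,interpolation=cv2.INTER_CUBIC); cv2.imwrite("pics/case.png",a)
b=cv2.resize(im[160:280,265:420],None,fx=5,fy=5,interpolation=cv2.INTER_CUBIC); cv2.imwrite("pics/parts.png",b)
E
```

```text
(no output)
```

View pics/case.png

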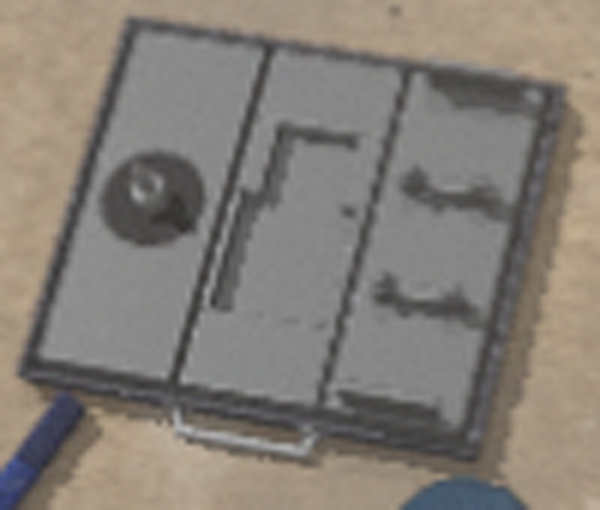

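View pics/parts.png

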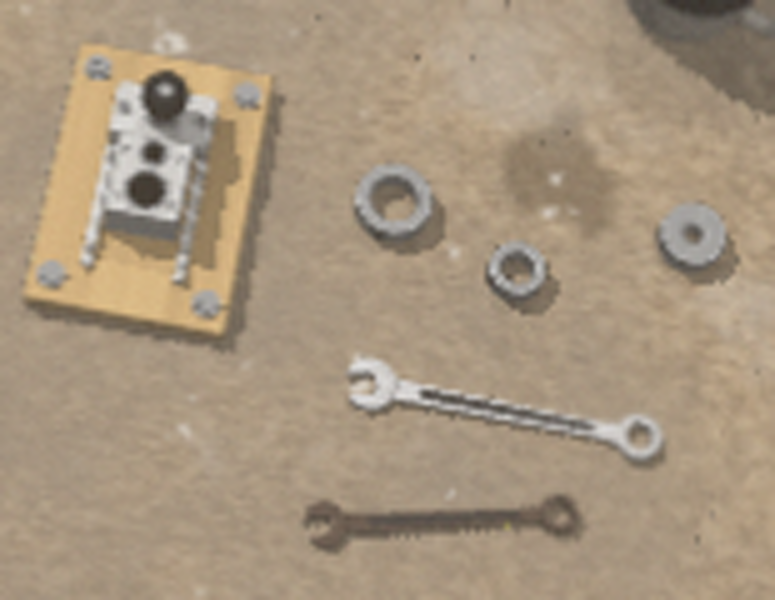

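Candidates: the collars are large (394,202 in the crop, 344,200 in the full picture), small (517,270 / 368,214) and blank with the tiny hole (693,235 / 404,207). Spanners: brown short one (354,264), bright long one (366,242, longer) and a red decoy (427,289). The large and small open collars and the brown spanner fit the kit. In the case, from left to right: collar insert, block insert with the narrow part upward, spanner insert.

```bash
python3 - <<'E'
from h import *
c=snap("top")
def C(pts): return [(150+x/6,140+y/6) for x,y in pts]
def P(pts): return [(265+x/5,160+y/5) for x,y in pts]
np.set_printoptions(precision=4,suppress=True)
def ang(a,b): return np.degrees(np.arctan2(b[1]-a[1],b[0]-a[0]))
cc=px2w(c,C([(130,20),(563,90),(470,455),(25,375)]),.015); print("case",cc[:,:2],cc.mean(0)); print([ang(cc[3],cc[0]),ang(cc[2],cc[1]),ang(cc[0],cc[1])-(-90)], np.linalg.norm(cc[0]-cc[1]),np.linalg.norm(cc[0]-cc[3]))
print("disk",px2w(c,C([(153,198)]),.021), "tip",px2w(c,C([(148,178)]),.057))
print("seps",px2w(c,C([(270,45),(175,385),(408,70),(323,405)]),.021))
print("vees",px2w(c,C([(452,190),(428,298)]),.035))
print("collars",px2w(c,P([(394,202),(517,270),(693,235)]),.016))
s=px2w(c,P([(325,525),(560,515)]),.006); print("short",s,s.mean(0),ang(s[0],s[1]))
s=px2w(c,P([(372,385),(640,438)]),.006); print("long",s,s.mean(0),ang(s[0],s[1]))
k=px2w(c,P([(165,97)]),.062); print("knob",k)
b=px2w(c,P([(82,45),(272,78),(225,335),(25,298)]),.015); print("board",b,ang(b[3],b[0]),ang(b[2],b[1]))
print("rails",px2w(c,P([(88,265),(180,280)]),.02),"bushes",px2w(c,P([(153,152),(147,188)]),.052))
E
```

```text
case [[0.669  0.3305]
 [0.6659 0.0975]
 [0.4624 0.102 ]
 [0.4658 0.3307]] [0.5658 0.2152 0.015 ]
[np.float64(-0.048348274921214546), np.float64(-1.2638668527611991), np.float64(-0.761671526141555)] 0.23296081644992506 0.20322320327455473
disk [[0.5684 0.2896 0.021 ]] tip [[0.5633 0.2828 0.057 ]]
seps [[0.6635 0.2518 0.021 ]
 [0.4714 0.2527 0.021 ]
 [0.661  0.1776 0.021 ]
 [0.4736 0.1777 0.021 ]]
vees [[0.5918 0.1372 0.035 ]
 [0.5324 0.1362 0.035 ]]
collars [[ 0.5679 -0.2246  0.016 ]
 [ 0.5375 -0.3013  0.016 ]
 [ 0.5774 -0.4026  0.016 ]]
short [[ 0.3694 -0.2116  0.006 ]
 [ 0.3975 -0.3431  0.006 ]] [ 0.3835 -0.2773  0.006 ] -77.93873078930278
long [[ 0.4564 -0.227   0.006 ]
 [ 0.4507 -0.3843  0.006 ]] [ 0.4535 -0.3057  0.006 ] -92.08890499993225
knob [[ 0.591  -0.0823  0.062 ]]
board [[ 0.6383 -0.0249  0.015 ]
 [ 0.636  -0.1418  0.015 ]
 [ 0.4691 -0.1385  0.015 ]
 [ 0.4718 -0.0203  0.015 ]] -1.571305852468461 -1.1554095436478224
rails [[ 0.4964 -0.0533  0.02  ]
 [ 0.4963 -0.1076  0.02  ]] bushes [[ 0.5598 -0.0805  0.052 ]
 [ 0.537  -0.0808  0.052 ]]
```

```bash
python3 - <<'E'
from h import *
c=snap("wrist"); M=R.from_rotvec(c["rvec"]).as_matrix(); o=get_obs(); r=R.from_quat(o["ee_rot"])
cam=-M.T@c["tvec"]; print("cam in tool",r.inv().apply(cam-o["position"]), "view dir tool",r.inv().apply(M[2]),"img right in tool",r.inv().apply(M[0]))
print(delta([.43,-.24,.30],np.pi/2)); print(delta([.591,-.0823,.2],np.pi/2))
E
```

```text
cam in tool [ 0.07522775  0.00044253 -0.15464591] view dir tool [-2.94698978e-01 -6.05010104e-04  9.55589947e-01] img right in tool [1.16275239e-03 9.99998832e-01 9.91713382e-04]
(array([ 348.7, -277.2,  -81. ]), np.float64(15.743879662212636), np.float64(-74.25612033778737))
(array([ 546.5, -385.3,   19. ]), np.float64(15.743879662212636), np.float64(-74.25612033778737))
```

apply_moves(rows=[{"x":29,"y":-23,"z":-7},{"x":29,"y":-23,"z":-7},{"x":29,"y":-23,"z":-7},{"x":29,"y":-23,"z":-7},{"x":29,"y":-23,"z":-7}])

```text
invalid input at $.rows[0]: expected keys x, y, z, ax, ay, az, gripper
```

apply_moves(rows=[{"x":29,"y":-23,"z":-7},{"x":29,"y":-23,"z":-7},{"x":29,"y":-23,"z":-7},{"x":29,"y":-23,"z":-7},{"x":29,"y":-23,"z":-7}])

```text
invalid input at $.rows[0]: expected keys x, y, z, ax, ay, az, gripper
```

apply_moves(rows=[{"x":29,"y":-23,"z":-7,"az":5.2},{"x":29,"y":-23,"az":5.2},{"az":5.3},{},{}])

```text
invalid input at $.rows[0]: expected keys x, y, z, ax, ay, az, gripper
```

```bash
python3 - <<'E'
from h import *
c=snap("wrist","w1.png"); o=get_obs(); print(o["clock"],o["position"],o["joint_pos"]); np.save("w1.npy",{k:v for k,v in c.items()},allow_pickle=True)
print(delta([.591,-.0823,.2],np.pi/2))
E
```

```text
0.35 [ 0.16960042 -0.60147267  0.21895387] [ 1.27337963  0.33234067 -0.06470846  1.46030041  0.02161075  1.34989185
 -0.08847015]
(array([ 546.5, -385.3,   19. ]), np.float64(15.748568183449839), np.float64(-74.25143181655017))
```

View pics/w1.png

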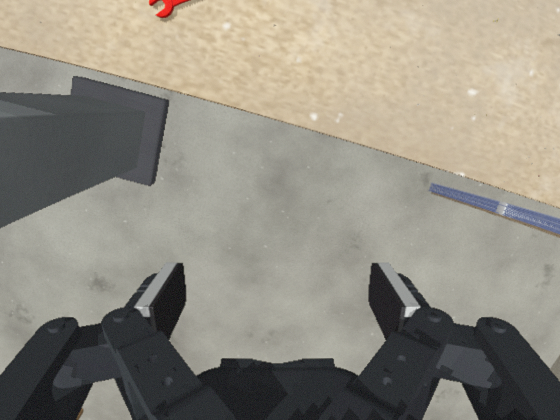

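The moves were refused because every key is required, so the arm hasn't moved. The picture shows only the bench edge and the fingers. I'll resend with full rows.

apply_moves(rows=[{"x":29,"y":-23,"z":-7,"ax":0,"ay":0,"az":0,"gripper":0},{"x":29,"y":-23,"z":-7,"ax":0,"ay":0,"az":0,"gripper":0},{"x":29,"y":-23,"z":-7,"ax":0,"ay":0,"az":0,"gripper":0},{"x":29,"y":-23,"z":-7,"ax":0,"ay":0,"az":0,"gripper":0},{"x":29,"y":-23,"z":-7,"ax":0,"ay":0,"az":0,"gripper":0}])

```text
clock: 0.77
position: [0.2787, -0.45, 0.2545]
ee_rot: [0.991, 0.137, 0.0, 0.0]
ft_force: [1.6, -0.5, 0.3]
grip_width: 0.997
grasp_force: 0.0
```

apply_moves(rows=[{"x":29,"y":-23,"z":-7,"ax":0,"ay":0,"az":0,"gripper":0},{"x":29,"y":-23,"z":-7,"ax":0,"ay":0,"az":0,"gripper":0},{"x":29,"y":-23,"z":-7,"ax":0,"ay":0,"az":0,"gripper":0},{"x":29,"y":-23,"z":-7,"ax":0,"ay":0,"az":0,"gripper":0},{"x":29,"y":-23,"z":-7,"ax":0,"ay":0,"az":0,"gripper":0}])

```text
clock: 1.18
position: [0.387, -0.2999, 0.2897]
ee_rot: [0.991, 0.137, 0.0, 0.0]
ft_force: [0.6, -0.8, -0.1]
grip_width: 1.0
grasp_force: 0.0
```

apply_moves(rows=[{"x":29,"y":-23,"z":-7,"ax":0,"ay":0,"az":0,"gripper":0},{"x":29,"y":-23,"z":-7,"ax":0,"ay":0,"az":5.2,"gripper":0},{"x":0,"y":0,"z":0,"ax":0,"ay":0,"az":5.2,"gripper":0},{"x":0,"y":0,"z":0,"ax":0,"ay":0,"az":5.3,"gripper":0},{"x":0,"y":0,"z":0,"ax":0,"ay":0,"az":0,"gripper":0}])

```text
clock: 1.6
position: [0.43, -0.241, 0.3033]
ee_rot: [1.0, -0.001, 0.0, 0.0]
ft_force: [-0.5, -1.0, 0.3]
grip_width: 1.0
grasp_force: 0.0
```

```bash
python3 - <<'E'
from h import *
c=snap("wrist","w2.png"); o=get_obs(); print(o["clock"],o["position"],o["joint_pos"]); np.save("w2.npy",c,allow_pickle=True)
print(delta([.591,-.0823,.2],np.pi/2))
E
```

```text
1.65 [ 0.42962768 -0.24144248  0.30311299] [ 0.82761747  0.02806413 -0.41413738  1.64307077  0.01154857  1.47278761
 -1.15594241]
(array([ 161.8, -158.8,  103.1]), np.float64(0.13512182186862373), np.float64(-89.86487817813136))
```

View pics/w2.png

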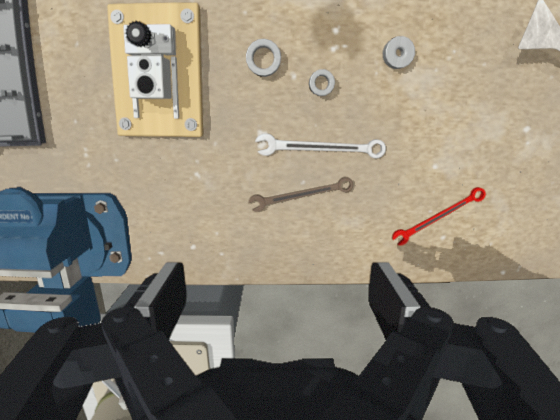

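The wrist picture shows the large collar (264,58), small collar (322,83), blank collar (400,52), brown spanner heads (257,201) and (345,185), knob (138,34), bushes (144,63) and (145,85), and the board corners.

```bash
python3 - <<'E'
from h import *
np.set_printoptions(precision=4,suppress=True)
c=np.load("w2.npy",allow_pickle=True).item()
def ang(a,b): return np.degrees(np.arctan2(b[1]-a[1],b[0]-a[0]))
print("collars",px2w(c,[(264,58),(322,83)],.012))
s=px2w(c,[(258,201),(345,185)],.006); print("short",s.mean(0),ang(*s),np.linalg.norm(s[0]-s[1]))
print("knob",px2w(c,[(138,33)],.064)); b=px2w(c,[(144,63),(145,85)],.051); print("bush",b)
b=px2w(c,[(109,4),(197,2),(203,136),(119,137)],.015); print("board",b,ang(b[3],b[0]),ang(b[2],b[1]))
print(delta([.54,-.0823,.22],np.pi/2))
E
```

```text
collars [[ 0.5707 -0.2246  0.012 ]
 [ 0.5396 -0.3013  0.012 ]]
short [ 0.3868 -0.2771  0.006 ] -79.23645104340946 0.13011007844988695
knob [[ 0.5932 -0.0815  0.064 ]]
bush [[ 0.5619 -0.0806  0.051 ]
 [ 0.5363 -0.0794  0.051 ]]
board [[ 0.6412 -0.0259  0.015 ]
 [ 0.6386 -0.1408  0.015 ]
 [ 0.4706 -0.1396  0.015 ]
 [ 0.4709 -0.0204  0.015 ]] -1.8641583963789259 -0.4392432112801707
(array([ 110.8, -158.9,   83.1]), np.float64(0.13512182186862373), np.float64(-89.86487817813136))
```

apply_moves(rows=[{"x":24,"y":-32,"z":14,"ax":0,"ay":0,"az":0,"gripper":0},{"x":24,"y":-32,"z":14,"ax":0,"ay":0,"az":0,"gripper":0},{"x":24,"y":-32,"z":14,"ax":0,"ay":0,"az":0,"gripper":0},{"x":24,"y":-32,"z":14,"ax":0,"ay":0,"az":0,"gripper":0},{"x":24,"y":-32,"z":14,"ax":0,"ay":0,"az":0,"gripper":0}])

```text
clock: 2.07
position: [0.5482, -0.0832, 0.2338]
ee_rot: [1.0, 0.001, 0.0, 0.0]
ft_force: [0.9, -0.5, 0.7]
grip_width: 0.998
grasp_force: 0.0
```

apply_moves(rows=[{"x":0,"y":0,"z":0,"ax":0,"ay":0,"az":0,"gripper":0},{"x":0,"y":0,"z":0,"ax":0,"ay":0,"az":0,"gripper":0}])

```text
clock: 2.23
position: [0.5477, -0.082, 0.233]
ee_rot: [1.0, 0.004, -0.001, -0.001]
ft_force: [0.1, 0.0, 0.3]
grip_width: 1.004
grasp_force: 0.0
```

```bash
python3 - <<'E'
from h import *
c=snap("wrist","w3.png"); o=get_obs(); print(o["clock"],o["position"],o["joint_pos"]); np.save("w3.npy",c,allow_pickle=True)
E
```

```text
2.2833 [ 0.54740047 -0.08413543  0.2337528 ] [ 0.57376062  0.21689711 -0.57991263  1.60483629  0.12071646  1.35708919
 -1.58798146]
```

View pics/w3.png

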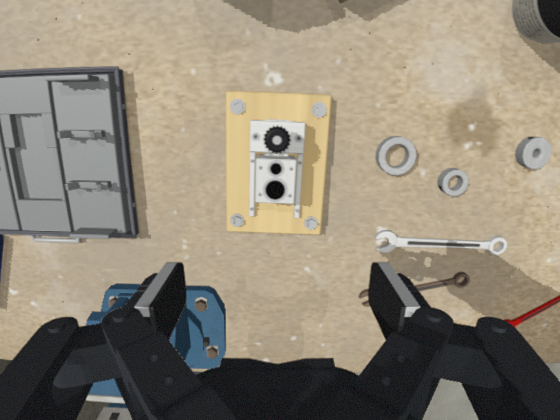

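The knob is at (277,140), bushes at (276,170) and (275,189), board corners at (227,92), (330,96), (323,235) and (226,233), collars at (397,156) and (453,182).

```bash
python3 - <<'E'
from h import *
np.set_printoptions(precision=4,suppress=True)
c=np.load("w3.npy",allow_pickle=True).item()
def ang(a,b): return np.degrees(np.arctan2(b[1]-a[1],b[0]-a[0]))
print("collars",px2w(c,[(397,156),(453,182)],.012))
print("knob",px2w(c,[(277,140)],.066)); b=px2w(c,[(276,170),(275,189)],.051); print("bush",b)
b=px2w(c,[(227,92),(331,96),(323,235),(226,233)],.015); print("board",b,ang(b[3],b[0]),ang(b[2],b[1]),ang(b[0],b[1])+90,ang(b[3],b[2])+90)
b=px2w(c,[(120,67),(136,236)],.015); print("case edge",b,ang(b[1],b[0]))
ps=[]
for i in range(6): camera("wrist"); o=get_obs(); ps.append(np.r_[o["position"],R.from_quat(o["ee_rot"]).as_rotvec()])
print(np.std(ps,0),np.mean(ps,0))
E
```

```text
collars [[ 0.5713 -0.2252  0.012 ]
 [ 0.5406 -0.3002  0.012 ]]
knob [[ 0.5931 -0.0818  0.066 ]]
bush [[ 0.5599 -0.081   0.051 ]
 [ 0.5389 -0.0801  0.051 ]]
board [[ 0.6412 -0.0254  0.015 ]
 [ 0.6379 -0.1418  0.015 ]
 [ 0.4705 -0.1411  0.015 ]
 [ 0.472  -0.0182  0.015 ]] -2.4231238735537293 -0.2591955800513169 -1.601438400162209 -0.7115528476750939
case edge [[0.6694 0.0945 0.015 ]
 [0.4662 0.0989 0.015 ]] -1.2350015200766151
[0.     0.0002 0.0002 0.0001 0.0013 0.0006] [ 0.5473 -0.0856  0.2347  3.1408 -0.0005  0.0007]
```

apply_moves(rows=[{"x":23,"y":-2,"z":0,"ax":0,"ay":0,"az":0,"gripper":0.5},{"x":23,"y":-2,"z":0,"ax":0,"ay":0,"az":0,"gripper":0.5},{"x":0,"y":0,"z":35,"ax":0,"ay":0,"az":0,"gripper":0.5},{"x":0,"y":0,"z":35,"ax":0,"ay":0,"az":0,"gripper":0.5},{"x":0,"y":0,"z":35,"ax":0,"ay":0,"az":0,"gripper":0.5}])

```text
clock: 3.0
position: [0.5939, -0.0806, 0.1285]
ee_rot: [1.0, 0.0, 0.001, 0.0]
ft_force: [0.7, -1.0, -0.1]
grip_width: 0.496
grasp_force: 0.0
```

apply_moves(rows=[{"x":0,"y":0,"z":0,"ax":0,"ay":0,"az":0,"gripper":0.5},{"x":0,"y":0,"z":0,"ax":0,"ay":0,"az":0,"gripper":0.5}])

```text
clock: 3.17
position: [0.5925, -0.0805, 0.1288]
ee_rot: [1.0, 0.0, -0.001, -0.0]
ft_force: [0.3, 0.5, 0.5]
grip_width: 0.503
grasp_force: 0.0
```

```bash
python3 - <<'E'
from h import *
c=snap("wrist","w4.png",(170,140,390,305),3.5); o=get_obs(); print(o["clock"],o["position"],o["grip_width"],R.from_quat(o["ee_rot"]).as_rotvec()); np.save("w4.npy",c,allow_pickle=True)
print(w2px(c,[[.593,-.082,.069],[.593,-.082,.051],o["position"]]))
E
```

```text
3.2167 [ 0.59399357 -0.0804177   0.1308992 ] 0.4999711399143772 [3.14145630e+00 5.84361117e-04 1.54253522e-03]
[[278.42000824 217.99281646]
 [278.33800501 210.23551367]
 [275.84313746 254.99287422]]
```

View pics/w4.png

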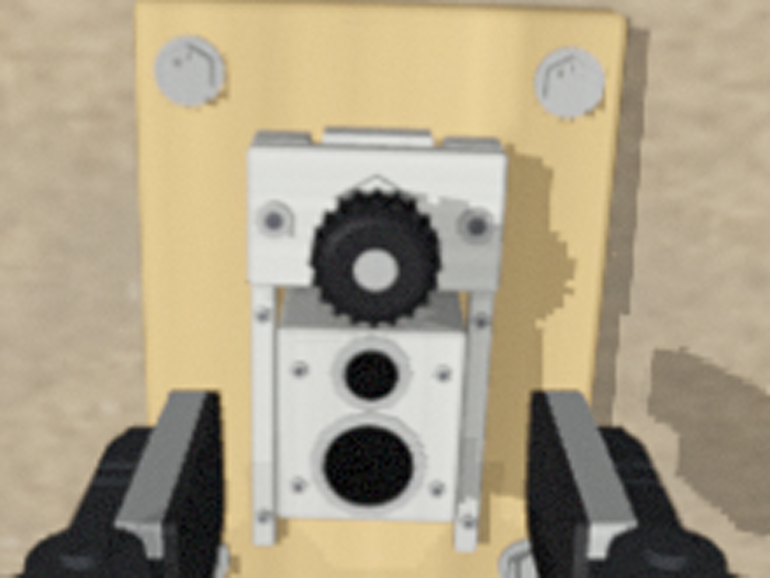

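The knob is centred between the pads, at (277,217) against the predicted (278,218). I'll lower and grip.

apply_moves(rows=[{"x":0,"y":0,"z":34,"ax":0,"ay":0,"az":0,"gripper":0.5},{"x":0,"y":0,"z":35,"ax":0,"ay":0,"az":0,"gripper":0.5},{"x":0,"y":0,"z":0,"ax":0,"ay":0,"az":0,"gripper":0.5},{"x":0,"y":0,"z":0,"ax":0,"ay":0,"az":0,"gripper":0.9},{"x":0,"y":0,"z":0,"ax":0,"ay":0,"az":0,"gripper":0.9}], newtons=60)

```text
clock: 3.63
position: [0.5954, -0.0802, 0.0637]
ee_rot: [1.0, 0.0, 0.002, 0.0]
ft_force: [-0.1, -0.2, 1.4]
grip_width: 0.229
grasp_force: 0.0
```

apply_moves(rows=[{"x":0,"y":0,"z":0,"ax":0,"ay":0,"az":0,"gripper":0.9},{"x":0,"y":0,"z":0,"ax":0,"ay":0,"az":0,"gripper":0.9},{"x":0,"y":0,"z":0,"ax":0,"ay":0,"az":0,"gripper":0.9}])

```text
clock: 3.88
position: [0.5945, -0.0802, 0.062]
ee_rot: [1.0, 0.0, 0.001, 0.0]
ft_force: [0.6, 0.5, 0.3]
grip_width: 0.096
grasp_force: 0.0
```

```bash
python3 - <<'E'
from h import *
c=snap("wrist"); o=get_obs(); print(o["clock"],o["position"],o["grip_width"])
d=snap("side"); a=cv2.resize(c["img"][150:330,180:380],None,fx=3,fy=3,interpolation=cv2.INTER_CUBIC)
b=cv2.resize(d["img"][160:280,250:370],(540,540),interpolation=cv2.INTER_CUBIC)[:,:200+340]
cv2.imwrite("pics/w5.png",cv2.resize(np.hstack([a[:540],b]),None,fx=.7,fy=.7))
E
```

```text
3.9333 [ 0.59416148 -0.08018108  0.06150294] 0.0986482999394045
```

View pics/w5.png

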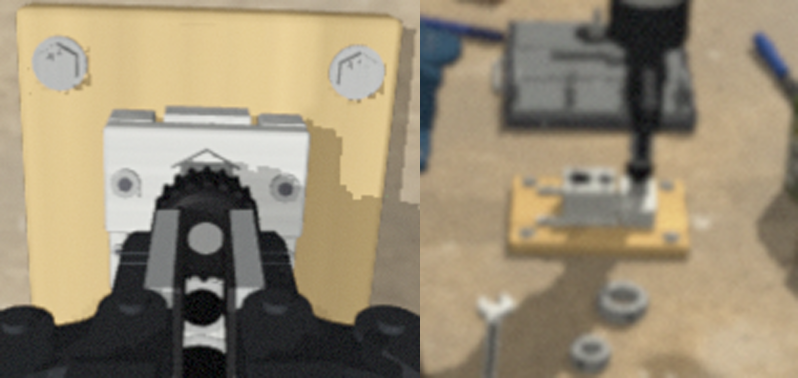

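```bash
python3 - <<'E'
from h import *
from scipy.optimize import least_squares
np.set_printoptions(precision=4,suppress=True)
# camera in tool frame fixed: build from first-reading offset
cam=np.array([.0752,.0004,-.1546]); zc=np.array([-.2947,-.0006,.9556]); xc=np.array([.00116,1,.001]); yc=np.cross(zc,xc)
M=np.array([xc,yc,zc]); c=np.load("w4.npy",allow_pickle=True).item(); K,D=KD(c)
def pr(p): return cv2.projectPoints(np.array(p,float).reshape(-1,1,3),cv2.Rodrigues(M)[0],-M@cam,K,D)[0].reshape(-1,2)
for t in (-.02,-.015,-.01,-.005,0,.005,.011): print(t,pr([[.011,-.021,t],[.011,.021,t],[-.011,.021,t]]).round(1).ravel(), pr([[.011,-.004,t],[.011,.004,t]]).round(1).ravel())
print("w4 obs: tip corners", (170+220/3.5,140+392/3.5),(170+530/3.5,140+392/3.5))
E
```

```text
-0.02 [231.1 253.1 321.2 253.2 319.1 294.1] [267.6 253.2 284.7 253.2]
-0.015 [232.6 248.6 319.8 248.7 317.9 288.6] [267.9 248.7 284.5 248.7]
-0.01 [233.9 244.4 318.6 244.5 316.7 283.4] [268.1 244.5 284.3 244.5]
-0.005 [235.2 240.4 317.3 240.5 315.6 278.5] [268.4 240.5 284.1 240.5]
0 [236.4 236.6 316.2 236.7 314.6 273.9] [268.7 236.7 283.9 236.7]
0.005 [237.5 233.1 315.1 233.2 313.6 269.5] [268.9 233.1 283.7 233.2]
0.011 [238.8 229.1 313.9 229.2 312.5 264.5] [269.2 229.1 283.5 229.1]
w4 obs: tip corners (232.85714285714286, 252.0) (321.42857142857144, 252.0)
```

The picture shows the pads closed above the knob: its top (205,238) is visible between them and nothing touches. The row of the pad tips puts them about 16 mm behind the reported TCP, so I have to go about 27 mm lower. I'll open, go down in steps and watch the force.

apply_moves(rows=[{"x":0,"y":0,"z":0,"ax":0,"ay":0,"az":0,"gripper":0.5},{"x":0,"y":0,"z":0,"ax":0,"ay":0,"az":0,"gripper":0.5},{"x":0,"y":0,"z":0,"ax":0,"ay":0,"az":0,"gripper":0.5},{"x":0,"y":0,"z":8,"ax":0,"ay":0,"az":0,"gripper":0.5},{"x":0,"y":0,"z":8,"ax":0,"ay":0,"az":0,"gripper":0.5}])

```text
clock: 4.4
position: [0.5938, -0.0801, 0.0439]
ee_rot: [1.0, 0.0, 0.0, 0.0]
ft_force: [-0.8, 0.2, -0.7]
grip_width: 0.499
grasp_force: 0.0
```

apply_moves(rows=[{"x":0,"y":0,"z":0,"ax":0,"ay":0,"az":0,"gripper":0.9},{"x":0,"y":0,"z":0,"ax":0,"ay":0,"az":0,"gripper":0.9},{"x":0,"y":0,"z":0,"ax":0,"ay":0,"az":0,"gripper":0.9},{"x":0,"y":0,"z":0,"ax":0,"ay":0,"az":0,"gripper":0.9},{"x":0,"y":0,"z":0,"ax":0,"ay":0,"az":0,"gripper":0.9}], newtons=30)

```text
clock: 4.82
position: [0.5926, -0.0803, 0.0437]
ee_rot: [1.0, 0.0, -0.001, 0.0]
ft_force: [-3.8, -1.3, -5.2]
grip_width: 0.279
grasp_force: 29.7
```

apply_moves(rows=[{"x":0,"y":0,"z":0,"ax":0,"ay":0,"az":0,"gripper":0.5},{"x":0,"y":0,"z":0,"ax":0,"ay":0,"az":0,"gripper":0.5},{"x":0,"y":0,"z":4,"ax":0,"ay":0,"az":0,"gripper":0.5},{"x":0,"y":0,"z":4,"ax":0,"ay":0,"az":0,"gripper":0.5},{"x":0,"y":0,"z":0,"ax":0,"ay":0,"az":0,"gripper":0.9}], newtons=60)

```text
clock: 5.23
position: [0.5934, -0.0799, 0.0356]
ee_rot: [1.0, 0.0, -0.0, -0.0]
ft_force: [-0.3, 0.6, 0.3]
grip_width: 0.377
grasp_force: 0.0
```

apply_moves(rows=[{"x":0,"y":0,"z":0,"ax":0,"ay":0,"az":0,"gripper":0.9},{"x":0,"y":0,"z":0,"ax":0,"ay":0,"az":0,"gripper":0.9},{"x":0,"y":0,"z":0,"ax":0,"ay":0,"az":0,"gripper":0.9},{"x":0,"y":0,"z":0,"ax":0,"ay":0,"az":0,"gripper":0.9}])

```text
clock: 5.57
position: [0.5934, -0.0804, 0.0362]
ee_rot: [1.0, 0.0, -0.0, 0.0]
ft_force: [-1.6, -2.1, -0.6]
grip_width: 0.274
grasp_force: 58.8
```

apply_moves(rows=[{"x":0,"y":0,"z":-4,"ax":0,"ay":0,"az":0,"gripper":0.9},{"x":0,"y":0,"z":-4,"ax":0,"ay":0,"az":0,"gripper":0.9},{"x":0,"y":0,"z":-4,"ax":0,"ay":0,"az":0,"gripper":0.9},{"x":0,"y":0,"z":0,"ax":0,"ay":0,"az":0,"gripper":0.9},{"x":0,"y":0,"z":0,"ax":0,"ay":0,"az":0,"gripper":0.9}])

```text
clock: 5.98
position: [0.5933, -0.0803, 0.0482]
ee_rot: [1.0, 0.0, -0.0, 0.0]
ft_force: [1.5, -3.3, -7.7]
grip_width: 0.276
grasp_force: 59.1
```

apply_moves(rows=[{"x":0,"y":0,"z":0,"ax":0,"ay":0,"az":-7,"gripper":0.9},{"x":0,"y":0,"z":0,"ax":0,"ay":0,"az":-7,"gripper":0.9},{"x":0,"y":0,"z":0,"ax":0,"ay":0,"az":-7,"gripper":0.9},{"x":0,"y":0,"z":0,"ax":0,"ay":0,"az":-7,"gripper":0.9},{"x":0,"y":0,"z":0,"ax":0,"ay":0,"az":-7,"gripper":0.9}])

```text
clock: 6.4
position: [0.5934, -0.0805, 0.048]
ee_rot: [0.953, 0.304, -0.0, 0.0]
ft_force: [1.8, -3.4, -7.5]
grip_width: 0.271
grasp_force: 59.2
```

apply_moves(rows=[{"x":0,"y":0,"z":0,"ax":0,"ay":0,"az":-7,"gripper":0.9},{"x":0,"y":0,"z":0,"ax":0,"ay":0,"az":-7,"gripper":0.9},{"x":0,"y":0,"z":0,"ax":0,"ay":0,"az":-7,"gripper":0.9},{"x":0,"y":0,"z":0,"ax":0,"ay":0,"az":-3,"gripper":0.9},{"x":0,"y":0,"z":0,"ax":0,"ay":0,"az":0,"gripper":0.9}])

```text
clock: 6.82
position: [0.5935, -0.0807, 0.048]
ee_rot: [0.87, 0.494, -0.0, 0.0]
ft_force: [1.9, -3.8, -7.8]
grip_width: 0.269
grasp_force: 59.2
```

apply_moves(rows=[{"x":0,"y":0,"z":2,"ax":0,"ay":0,"az":0,"gripper":0.9},{"x":0,"y":0,"z":0,"ax":0,"ay":0,"az":0,"gripper":0.9},{"x":0,"y":0,"z":0,"ax":0,"ay":0,"az":0,"gripper":0.9}])

```text
clock: 7.07
position: [0.5935, -0.0806, 0.0465]
ee_rot: [0.871, 0.492, -0.0, 0.0]
ft_force: [-1.0, -4.8, -1.8]
grip_width: 0.272
grasp_force: 59.8
```

The spring load dropped to about zero when I lowered 2 mm, so the plunger rests open. I'll release, rise and turn back.

apply_moves(rows=[{"x":0,"y":0,"z":0,"ax":0,"ay":0,"az":0,"gripper":0.4},{"x":0,"y":0,"z":0,"ax":0,"ay":0,"az":0,"gripper":0.4},{"x":0,"y":0,"z":0,"ax":0,"ay":0,"az":0,"gripper":0.4},{"x":0,"y":0,"z":-30,"ax":0,"ay":0,"az":0,"gripper":0.1},{"x":0,"y":0,"z":-40,"ax":0,"ay":0,"az":0,"gripper":0.1}])

```text
clock: 7.48
position: [0.5914, -0.0791, 0.1143]
ee_rot: [0.87, 0.493, -0.002, -0.002]
ft_force: [1.9, -0.6, 0.7]
grip_width: 0.862
grasp_force: 0.0
```

apply_moves(rows=[{"x":0,"y":0,"z":0,"ax":0,"ay":0,"az":7.1,"gripper":0.1},{"x":0,"y":0,"z":0,"ax":0,"ay":0,"az":7.1,"gripper":0.1},{"x":0,"y":0,"z":0,"ax":0,"ay":0,"az":7.1,"gripper":0.1},{"x":0,"y":0,"z":0,"ax":0,"ay":0,"az":7.1,"gripper":0.1},{"x":0,"y":0,"z":0,"ax":0,"ay":0,"az":7.1,"gripper":0.1}])

```text
clock: 7.9
position: [0.5938, -0.0792, 0.1167]
ee_rot: [0.98, 0.201, 0.0, -0.0]
ft_force: [0.0, 0.5, 0.4]
grip_width: 0.897
grasp_force: 0.0
```

apply_moves(rows=[{"x":0,"y":0,"z":0,"ax":0,"ay":0,"az":7.1,"gripper":0.1},{"x":0,"y":0,"z":0,"ax":0,"ay":0,"az":7.1,"gripper":0.1},{"x":0,"y":0,"z":0,"ax":0,"ay":0,"az":7.1,"gripper":0.1},{"x":0,"y":0,"z":0,"ax":0,"ay":0,"az":3.6,"gripper":0.1},{"x":0,"y":0,"z":0,"ax":0,"ay":0,"az":0,"gripper":0.1}])

```text
clock: 8.32
position: [0.5938, -0.0791, 0.1166]
ee_rot: [1.0, -0.013, 0.0, -0.0]
ft_force: [0.5, -0.2, -0.8]
grip_width: 0.9
grasp_force: 0.0
```

```bash
python3 - <<'E'
from h import *
np.set_printoptions(precision=4,suppress=True)
c=snap("wrist","w6.png",(150,130,400,310),3.1); o=get_obs(); print(o["clock"],o["position"],o["grip_width"],R.from_quat(o["ee_rot"]).as_rotvec()); np.save("w6.npy",c,allow_pickle=True)
w=np.load("w4.npy",allow_pickle=True).item()
b=px2w(w,[(170+x/3.5,140+y/3.5) for x,y in [(280,330),(463,330),(460,520),(280,517)]],.049); print("block top",b,b.mean(0))
E
```

```text
8.3667 [ 0.5937 -0.0793  0.1166] 0.8983983664176042 [-3.1412  0.0338 -0.0009]
block top [[ 0.5722 -0.0595  0.049 ]
 [ 0.5723 -0.1011  0.049 ]
 [ 0.5227 -0.1017  0.049 ]
 [ 0.5234 -0.0583  0.049 ]] [ 0.5477 -0.0802  0.049 ]
```

View pics/w6.png

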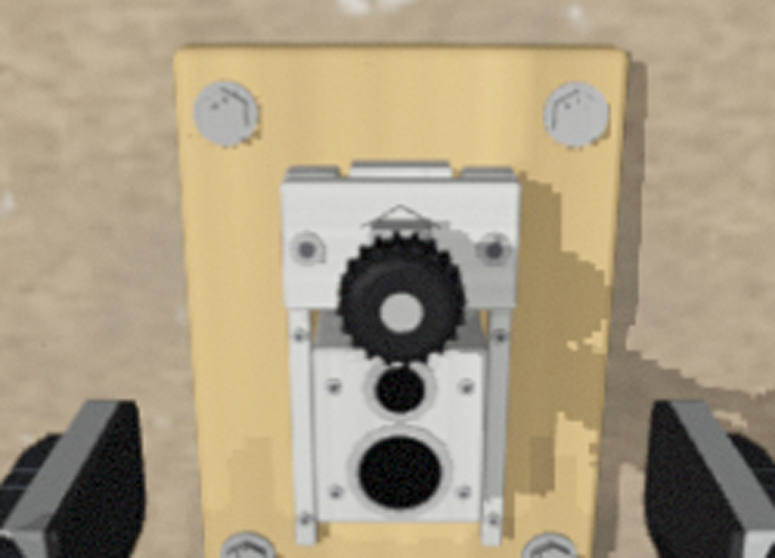

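The knob is standing open with the bridge edge level in the picture, so the tool is aligned with the jig. The block centre is at about (401,435). I'll go and grip the block.

apply_moves(rows=[{"x":-23,"y":0.5,"z":0,"ax":0,"ay":0,"az":0,"gripper":0.2},{"x":-23,"y":0.5,"z":0,"ax":0,"ay":0,"az":0,"gripper":0.2},{"x":0,"y":0,"z":35,"ax":0,"ay":0,"az":0,"gripper":0.2},{"x":0,"y":0,"z":35,"ax":0,"ay":0,"az":0,"gripper":0.2},{"x":0,"y":0,"z":25,"ax":0,"ay":0,"az":0,"gripper":0.2}])

```text
clock: 8.78
position: [0.5467, -0.0799, 0.0195]
ee_rot: [1.0, -0.01, -0.0, 0.0]
ft_force: [0.1, -0.3, -0.3]
grip_width: 0.798
grasp_force: 0.0
```

apply_moves(rows=[{"x":0,"y":0,"z":9,"ax":0,"ay":0,"az":0,"gripper":0.2},{"x":0,"y":0,"z":0,"ax":0,"ay":0,"az":0,"gripper":0.7},{"x":0,"y":0,"z":0,"ax":0,"ay":0,"az":0,"gripper":0.7},{"x":0,"y":0,"z":0,"ax":0,"ay":0,"az":0,"gripper":0.7},{"x":0,"y":0,"z":0,"ax":0,"ay":0,"az":0,"gripper":0.7}], newtons=60)

```text
clock: 9.2
position: [0.5485, -0.08, 0.0138]
ee_rot: [1.0, -0.012, 0.001, 0.0]
ft_force: [-1.0, -0.6, -3.0]
grip_width: 0.506
grasp_force: 62.4
```

apply_moves(rows=[{"x":0,"y":0,"z":0,"ax":0,"ay":0,"az":0,"gripper":0.7},{"x":0,"y":0,"z":0,"ax":0,"ay":0,"az":0,"gripper":0.7},{"x":-8,"y":0,"z":0,"ax":0,"ay":0,"az":0,"gripper":0.7},{"x":-8,"y":0,"z":0,"ax":0,"ay":0,"az":0,"gripper":0.7},{"x":0,"y":0,"z":0,"ax":0,"ay":0,"az":0,"gripper":0.7}])

```text
clock: 9.62
position: [0.5318, -0.0796, 0.0136]
ee_rot: [1.0, -0.012, 0.002, 0.0]
ft_force: [-1.0, 1.7, 9.6]
grip_width: 0.5
grasp_force: 64.2
```

apply_moves(rows=[{"x":-12,"y":0,"z":0,"ax":0,"ay":0,"az":0,"gripper":0.7},{"x":-12,"y":0,"z":0,"ax":0,"ay":0,"az":0,"gripper":0.7},{"x":-12,"y":0,"z":0,"ax":0,"ay":0,"az":0,"gripper":0.7},{"x":-3,"y":0,"z":0,"ax":0,"ay":0,"az":0,"gripper":0.7},{"x":0,"y":0,"z":0,"ax":0,"ay":0,"az":0,"gripper":0.7}])

```text
clock: 10.03
position: [0.4926, -0.0789, 0.0136]
ee_rot: [1.0, -0.012, 0.001, 0.001]
ft_force: [-0.9, 0.6, 12.5]
grip_width: 0.505
grasp_force: 64.5
```

apply_moves(rows=[{"x":0,"y":0,"z":-10,"ax":0,"ay":0,"az":0,"gripper":0.7},{"x":0,"y":0,"z":-30,"ax":0,"ay":0,"az":0,"gripper":0.7},{"x":0,"y":0,"z":-30,"ax":0,"ay":0,"az":0,"gripper":0.7},{"x":0,"y":0,"z":-20,"ax":0,"ay":0,"az":0,"gripper":0.7},{"x":0,"y":0,"z":0,"ax":0,"ay":0,"az":0,"gripper":0.7}])

```text
clock: 10.45
position: [0.494, -0.0788, 0.1063]
ee_rot: [1.0, -0.012, 0.002, 0.001]
ft_force: [0.6, -0.3, -2.6]
grip_width: 0.502
grasp_force: 62.7
```

```bash
python3 - <<'E'
from h import *
np.set_printoptions(precision=4,suppress=True)
c=snap("wrist"); o=get_obs(); print(o["clock"],o["position"],o["grip_width"],o["ft_force"],R.from_quat(o["ee_rot"]).as_rotvec()); np.save("w7.npy",c,allow_pickle=True)
# target: block centre over insert origin + (-20,0)
th=np.radians(-1.0); T=np.array([.566,.2152])+np.array([-.020*np.cos(th),-.020*np.sin(th)]); print(T,delta([*T,o["position"][2]]))
cv2.imwrite("pics/w7.png",c["img"])
E
```

```text
10.5 [ 0.4929 -0.0789  0.1039] 0.49759486968427497 [-0.3046  0.0259 -4.0262] [ 3.14   -0.0373  0.004 ]
[0.546  0.2155] (array([  46.1, -295.6,   -0.3]), None, np.float64(-91.36122504783582))
```

View pics/w7.png

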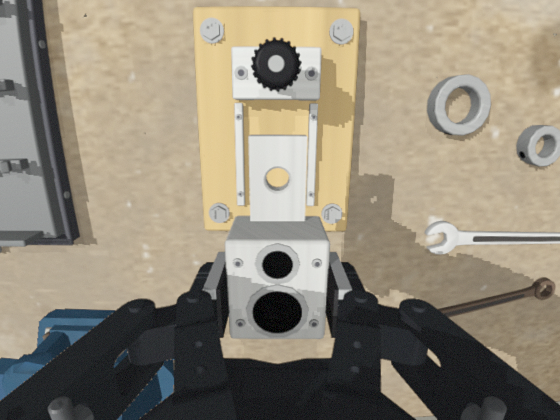

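The block is held squarely, with its bushes at (277,263) and (277,311). I'll rise and move to where the wrist camera sees the whole case.

apply_moves(rows=[{"x":0,"y":0,"z":-37,"ax":0,"ay":0,"az":0,"gripper":0.7},{"x":0,"y":0,"z":-37,"ax":0,"ay":0,"az":0,"gripper":0.7},{"x":0,"y":0,"z":-37,"ax":0,"ay":0,"az":0,"gripper":0.7},{"x":-9,"y":-37,"z":-12,"ax":0,"ay":0,"az":0,"gripper":0.7},{"x":-9,"y":-37,"z":-12,"ax":0,"ay":0,"az":0,"gripper":0.7}])

```text
clock: 10.92
position: [0.4757, -0.0052, 0.2373]
ee_rot: [1.0, -0.014, -0.0, 0.0]
ft_force: [0.9, 1.2, -3.8]
grip_width: 0.504
grasp_force: 63.5
```

apply_moves(rows=[{"x":-9,"y":-37,"z":-12,"ax":0,"ay":0,"az":0,"gripper":0.7},{"x":-9,"y":-37,"z":0,"ax":0,"ay":0,"az":0,"gripper":0.7},{"x":-9,"y":-37,"z":0,"ax":0,"ay":0,"az":0,"gripper":0.7},{"x":-9,"y":-37,"z":0,"ax":0,"ay":0,"az":0,"gripper":0.7},{"x":-9,"y":-37,"z":0,"ax":0,"ay":0,"az":0,"gripper":0.7}])

```text
clock: 11.33
position: [0.4339, 0.1827, 0.2476]
ee_rot: [1.0, -0.012, -0.001, 0.001]
ft_force: [1.0, 0.2, -3.4]
grip_width: 0.502
grasp_force: 63.5
```

apply_moves(rows=[{"x":-9,"y":-35,"z":0,"ax":0,"ay":0,"az":0,"gripper":0.7},{"x":0,"y":0,"z":0,"ax":0,"ay":0,"az":0,"gripper":0.7},{"x":0,"y":0,"z":0,"ax":0,"ay":0,"az":0,"gripper":0.7}])

```text
clock: 11.58
position: [0.4256, 0.2186, 0.2476]
ee_rot: [1.0, -0.009, -0.001, 0.0]
ft_force: [0.5, -1.4, -3.7]
grip_width: 0.5
grasp_force: 63.6
```

```bash
python3 - <<'E'
from h import *
np.set_printoptions(precision=4,suppress=True)
c=snap("wrist"); o=get_obs(); print(o["clock"],o["position"],o["ft_force"],R.from_quat(o["ee_rot"]).as_rotvec()); np.save("w8.npy",c,allow_pickle=True)
u=w2px(c,[[.67,.335,.02],[.67,.09,.02],[.46,.09,.02],[.46,.335,.02]]); print(u)
x0,y0=np.maximum(u.min(0).astype(int)-8,0); x1,y1=u.max(0).astype(int)+8; s=min(800/(x1-x0),600/(y1-y0)); print(x0,y0,x1,y1,s)
cv2.imwrite("pics/w8.png",cv2.resize(c["img"][y0:y1,x0:x1],None,fx=s,fy=s,interpolation=cv2.INTER_CUBIC)[:600,:800])
E
```

```text
11.6333 [0.4264 0.2168 0.2476] [ 0.0512 -1.6134 -3.6339] [ 3.1402 -0.0345 -0.0042]
[[163.2719 -49.1611]
 [393.1869 -53.3651]
 [383.1792 142.9839]
 [179.2658 146.5528]]
155 0 401 154 3.252032520325203
```

View pics/w8.png

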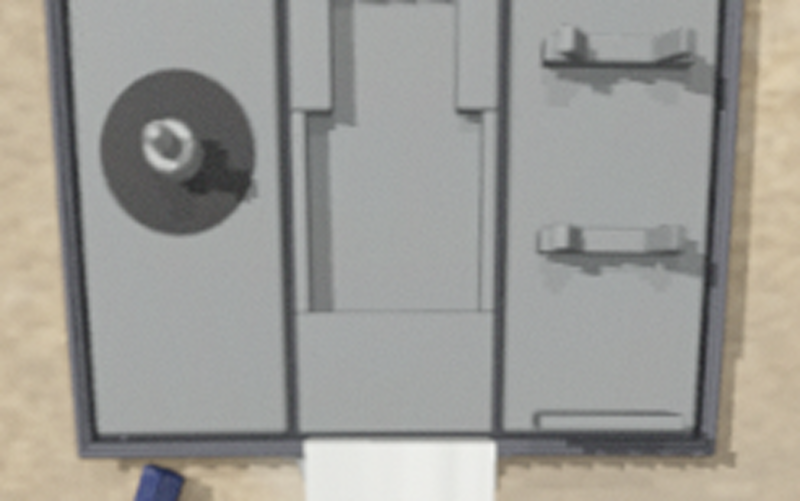

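The case from close by (crop, scale 3.25): seat disc centred at (178,152), pocket's wide corners at (307,111), (483,111), (481,311) and (310,311), narrow part between x = 331 and 457, saddles around (618,45) and (612,238).

```bash
python3 - <<'E'
from h import *
np.set_printoptions(precision=4,suppress=True)
c=np.load("w8.npy",allow_pickle=True).item()
def C(p): return [(155+x/3.252,y/3.252) for x,y in p]
def ang(a,b): return np.degrees(np.arctan2(b[1]-a[1],b[0]-a[0]))
w=px2w(c,C([(307,111),(483,111),(481,311),(310,311)]),.021); print("wide",w,w.mean(0),ang(w[3],w[0]),ang(w[2],w[1]))
n=px2w(c,C([(331,100),(457,100)]),.021); print("narrow",n.mean(0))
print("disk",px2w(c,C([(178,151.5)]),.021),"tip",px2w(c,C([(165,141)]),.057))
s=px2w(c,C([(284,10),(294,430),(503,10),(497,430)]),.021); print("seps",s,ang(s[1],s[0]),ang(s[3],s[2]))
v=px2w(c,C([(548,32),(693,32),(543,228),(686,228)]),.042); print("vee",v,v.mean(0),ang(v[2],v[0]),ang(v[3],v[1]))
print("case corners",px2w(c,C([(85,450),(712,450)]),.015))
# block: bush positions vs TCP in w7
a=np.load("w7.npy",allow_pickle=True).item()
E
```

```text
wide [[0.5815 0.2456 0.021 ]
 [0.5805 0.1862 0.021 ]
 [0.5151 0.1868 0.021 ]
 [0.5162 0.247  0.021 ]] [0.5483 0.2164 0.021 ] -1.2081565019580207 -0.5589135030925129
narrow [0.5844 0.2162 0.021 ]
disk [[0.5699 0.2902 0.021 ]] tip [[0.5666 0.2871 0.057 ]]
seps [[0.6133 0.2522 0.021 ]
 [0.475  0.2544 0.021 ]
 [0.612  0.1795 0.021 ]
 [0.4737 0.1809 0.021 ]] -0.9274873781787111 -0.5852224596394583
vee [[0.5994 0.1673 0.042 ]
 [0.5995 0.1212 0.042 ]
 [0.5403 0.1682 0.042 ]
 [0.5401 0.1211 0.042 ]] [0.5698 0.1445 0.042 ] -0.8549717588142421 0.15130798922309074
case corners [[0.4692 0.3333 0.015 ]
 [0.4651 0.1001 0.015 ]]
```

```bash
python3 - <<'E'
from h import *
np.set_printoptions(precision=4,suppress=True)
a=np.load("w7.npy",allow_pickle=True).item()
for z in (.139,.143):
  t=px2w(a,[(227,240),(328,240),(325,337),(230,338)],z); print(t, t.mean(0), np.linalg.norm(t[0]-t[1]),np.linalg.norm(t[0]-t[3]))
print("tongue hole",px2w(a,[(277,179)],.117), "tongue far corners",px2w(a,[(250,136),(307,136)],.117),"bush",px2w(a,[(277,263),(277,311)],.142))
E
```

```text
[[ 0.5174 -0.0589  0.139 ]
 [ 0.5164 -0.101   0.139 ]
 [ 0.4671 -0.1011  0.139 ]
 [ 0.4676 -0.0566  0.139 ]] [ 0.4921 -0.0794  0.139 ] 0.04216166455069064 0.04982320071621222
[[ 0.519  -0.0596  0.143 ]
 [ 0.5181 -0.1004  0.143 ]
 [ 0.4704 -0.1005  0.143 ]
 [ 0.4709 -0.0574  0.143 ]] [ 0.4946 -0.0795  0.143 ] 0.04078390454150654 0.04819507682196188
tongue hole [[ 0.5381 -0.0802  0.117 ]] tongue far corners [[ 0.558  -0.0686  0.117 ]
 [ 0.5575 -0.0941  0.117 ]] bush [[ 0.5078 -0.0795  0.142 ]
 [ 0.4843 -0.079   0.142 ]]
```

apply_moves(rows=[{"x":30,"y":0,"z":0,"ax":0,"ay":0,"az":-0.5,"gripper":0.7},{"x":30,"y":0,"z":0,"ax":0,"ay":0,"az":0,"gripper":0.7},{"x":30,"y":-0.5,"z":0,"ax":0,"ay":0,"az":0,"gripper":0.7},{"x":31,"y":-0.5,"z":0,"ax":0,"ay":0,"az":0,"gripper":0.7},{"x":0,"y":0,"z":35,"ax":0,"ay":0,"az":0,"gripper":0.7}])

```text
clock: 12.05
position: [0.5567, 0.2136, 0.2175]
ee_rot: [1.0, -0.011, 0.004, -0.002]
ft_force: [0.8, -0.6, -4.0]
grip_width: 0.504
grasp_force: 63.9
```

apply_moves(rows=[{"x":0,"y":0,"z":40,"ax":0,"ay":0,"az":0,"gripper":0.7},{"x":0,"y":0,"z":40,"ax":0,"ay":0,"az":0,"gripper":0.7},{"x":0,"y":0,"z":35,"ax":0,"ay":0,"az":0,"gripper":0.7},{"x":0,"y":0,"z":25,"ax":0,"ay":0,"az":0,"gripper":0.7},{"x":0,"y":0,"z":0,"ax":0,"ay":0,"az":0,"gripper":0.7}])

```text
clock: 12.47
position: [0.5451, 0.2119, 0.0674]
ee_rot: [1.0, -0.008, -0.005, 0.002]
ft_force: [-0.8, -0.8, -3.8]
grip_width: 0.5
grasp_force: 63.5
```

apply_moves(rows=[{"x":0,"y":0,"z":0,"ax":0,"ay":0,"az":0,"gripper":0.7},{"x":0,"y":0,"z":0,"ax":0,"ay":0,"az":0,"gripper":0.7}])

```text
clock: 12.63
position: [0.5494, 0.2155, 0.0756]
ee_rot: [1.0, -0.008, 0.001, -0.0]
ft_force: [0.1, 0.3, -2.4]
grip_width: 0.503
grasp_force: 63.6
```

```bash
python3 - <<'E'
from h import *
np.set_printoptions(precision=4,suppress=True)
c=snap("wrist","w9.png"); o=get_obs(); print(o["clock"],o["position"],o["ft_force"],R.from_quat(o["ee_rot"]).as_rotvec()); np.save("w9.npy",c,allow_pickle=True)
E
```

```text
12.6833 [0.5498 0.2159 0.0763] [-0.197   0.6791 -3.6831] [-3.1408  0.0248 -0.004 ]
```

apply_moves(rows=[{"x":-1.5,"y":-0.5,"z":20,"ax":0,"ay":0,"az":0,"gripper":0.7},{"x":0,"y":0,"z":20,"ax":0,"ay":0,"az":0,"gripper":0.7},{"x":0,"y":0,"z":15,"ax":0,"ay":0,"az":0,"gripper":0.7},{"x":0,"y":0,"z":5,"ax":0,"ay":0,"az":0,"gripper":0.7},{"x":0,"y":0,"z":0,"ax":0,"ay":0,"az":0,"gripper":0.7}])

```text
clock: 13.1
position: [0.5468, 0.2161, 0.0139]
ee_rot: [1.0, -0.008, -0.0, 0.0]
ft_force: [-0.6, 0.5, -3.1]
grip_width: 0.498
grasp_force: 63.7
```

apply_moves(rows=[{"x":0,"y":0,"z":3,"ax":0,"ay":0,"az":0,"gripper":0.7},{"x":0,"y":0,"z":0,"ax":0,"ay":0,"az":0,"gripper":0.7},{"x":0,"y":0,"z":0,"ax":0,"ay":0,"az":0,"gripper":0.7}])

```text
clock: 13.35
position: [0.5476, 0.2167, 0.0122]
ee_rot: [1.0, -0.008, 0.001, -0.0]
ft_force: [-0.3, -0.1, -3.0]
grip_width: 0.503
grasp_force: 63.7
```

apply_moves(rows=[{"x":0,"y":0,"z":1.5,"ax":0,"ay":0,"az":0,"gripper":0.7},{"x":0,"y":0,"z":0,"ax":0,"ay":0,"az":0,"gripper":0.7}])

```text
clock: 13.52
position: [0.5472, 0.2164, 0.01]
ee_rot: [1.0, -0.008, 0.0, -0.0]
ft_force: [-1.0, 0.1, -3.5]
grip_width: 0.503
grasp_force: 63.7
```

apply_moves(rows=[{"x":0,"y":0,"z":1,"ax":0,"ay":0,"az":0,"gripper":0.7},{"x":0,"y":0,"z":0,"ax":0,"ay":0,"az":0,"gripper":0.7}])

```text
clock: 13.68
position: [0.5473, 0.2164, 0.0097]
ee_rot: [1.0, -0.008, 0.0, 0.0]
ft_force: [-3.4, -1.5, 5.5]
grip_width: 0.503
grasp_force: 64.7
```

The block has touched the pocket floor, so I'll release it with a small opening because the saddles are close. Then lift and go to the spanner, turning on the way.

apply_moves(rows=[{"x":0,"y":0,"z":0,"ax":0,"ay":0,"az":0,"gripper":0.42},{"x":0,"y":0,"z":0,"ax":0,"ay":0,"az":0,"gripper":0.42},{"x":0,"y":0,"z":-15,"ax":0,"ay":0,"az":0,"gripper":0.42},{"x":0,"y":0,"z":-40,"ax":0,"ay":0,"az":0,"gripper":0.42},{"x":0,"y":0,"z":-41,"ax":0,"ay":0,"az":0,"gripper":0.42}])

```text
clock: 14.1
position: [0.5458, 0.2162, 0.1057]
ee_rot: [1.0, -0.007, -0.001, 0.0]
ft_force: [1.1, 0.5, 1.0]
grip_width: 0.581
grasp_force: 0.0
```

apply_moves(rows=[{"x":-11,"y":34,"z":-20,"ax":0,"ay":0,"az":0,"gripper":0.42},{"x":-11,"y":34,"z":-20,"ax":0,"ay":0,"az":0,"gripper":0.42},{"x":-11,"y":34,"z":-20,"ax":0,"ay":0,"az":0,"gripper":0.42},{"x":-11,"y":34,"z":-20,"ax":0,"ay":0,"az":0,"gripper":0.42},{"x":-11,"y":34,"z":-20,"ax":0,"ay":0,"az":0,"gripper":0.42}])

```text
clock: 14.52
position: [0.4887, 0.0464, 0.2067]
ee_rot: [1.0, -0.007, 0.001, 0.0]
ft_force: [0.9, -0.2, 1.1]
grip_width: 0.574
grasp_force: 0.0
```

apply_moves(rows=[{"x":-10,"y":36,"z":0,"ax":0,"ay":0,"az":0,"gripper":0.5},{"x":-10,"y":36,"z":0,"ax":0,"ay":0,"az":0,"gripper":0.5},{"x":-10,"y":36,"z":0,"ax":0,"ay":0,"az":0,"gripper":0.5},{"x":-10,"y":36,"z":0,"ax":0,"ay":0,"az":0,"gripper":0.5},{"x":-10,"y":36,"z":0,"ax":0,"ay":0,"az":0,"gripper":0.5}])

```text
clock: 14.93
position: [0.4362, -0.1332, 0.2062]
ee_rot: [1.0, -0.007, 0.001, 0.001]
ft_force: [0.9, 0.9, -0.0]
grip_width: 0.503
grasp_force: 0.0
```

apply_moves(rows=[{"x":-12,"y":37,"z":0,"ax":0,"ay":0,"az":0,"gripper":0.5},{"x":-12,"y":37,"z":0,"ax":0,"ay":0,"az":0,"gripper":0.5},{"x":-12,"y":37,"z":0,"ax":0,"ay":0,"az":0,"gripper":0.5},{"x":-12,"y":34,"z":0,"ax":0,"ay":0,"az":0,"gripper":0.5},{"x":0,"y":0,"z":0,"ax":0,"ay":0,"az":0,"gripper":0.5}])

```text
clock: 15.35
position: [0.3834, -0.2826, 0.2056]
ee_rot: [1.0, -0.012, -0.0, 0.001]
ft_force: [-1.0, -0.2, -0.4]
grip_width: 0.501
grasp_force: 0.0
```

apply_moves(rows=[{"x":0,"y":0,"z":0,"ax":0,"ay":0,"az":-6.8,"gripper":0.5},{"x":0,"y":0,"z":0,"ax":0,"ay":0,"az":-6.8,"gripper":0.5},{"x":0,"y":0,"z":0,"ax":0,"ay":0,"az":-6.8,"gripper":0.5},{"x":0,"y":0,"z":0,"ax":0,"ay":0,"az":-6.8,"gripper":0.5},{"x":0,"y":0,"z":0,"ax":0,"ay":0,"az":-6.8,"gripper":0.5}])

```text
clock: 15.77
position: [0.3871, -0.2756, 0.2059]
ee_rot: [0.957, 0.289, 0.0, 0.0]
ft_force: [-0.7, -0.7, 1.1]
grip_width: 0.5
grasp_force: 0.0
```

apply_moves(rows=[{"x":0,"y":0,"z":0,"ax":0,"ay":0,"az":-6.8,"gripper":0.5},{"x":0,"y":0,"z":0,"ax":0,"ay":0,"az":-6.8,"gripper":0.5},{"x":0,"y":0,"z":0,"ax":0,"ay":0,"az":-6.8,"gripper":0.5},{"x":0,"y":0,"z":0,"ax":0,"ay":0,"az":-6.8,"gripper":0.5},{"x":0,"y":0,"z":0,"ax":0,"ay":0,"az":-6.8,"gripper":0.5}])

```text
clock: 16.18
position: [0.3871, -0.2756, 0.2059]
ee_rot: [0.831, 0.556, 0.0, 0.001]
ft_force: [0.6, 0.6, -0.5]
grip_width: 0.501
grasp_force: 0.0
```

apply_moves(rows=[{"x":0,"y":0,"z":0,"ax":0,"ay":0,"az":-6.8,"gripper":0.5},{"x":0,"y":0,"z":0,"ax":0,"ay":0,"az":-6.8,"gripper":0.5},{"x":0,"y":0,"z":0,"ax":0,"ay":0,"az":-6.8,"gripper":0.5},{"x":0,"y":0,"z":0,"ax":0,"ay":0,"az":-6.8,"gripper":0.5},{"x":0,"y":0,"z":0,"ax":0,"ay":0,"az":-6.8,"gripper":0.5}])

```text
clock: 16.6
position: [0.3872, -0.2756, 0.2059]
ee_rot: [0.632, 0.775, 0.0, 0.001]
ft_force: [-0.9, -0.4, 0.3]
grip_width: 0.497
grasp_force: 0.0
```

```bash
cat >> h.py <<'E'
np.set_printoptions(precision=4,suppress=True)
def look(c,pts,rad,cond):
    """mask centroid/axis near predicted pixel"""
    pass
E
python3 - <<'E'
from h import *
c=snap("wrist","w10.png"); o=get_obs(); print(o["clock"],o["position"],o["joint_pos"],R.from_quat(o["ee_rot"]).as_rotvec()); np.save("w10.npy",c,allow_pickle=True)
d=np.array([np.cos(np.radians(-79.2)),np.sin(np.radians(-79.2)),0]); m=np.array([.3868,-.2771,.009])
print(w2px(c,[m-d*.078,m,m+d*.078]),delta([.3868,-.2771,.24],np.radians(10.8)))
# brown/dark mask
t=snap("top"); print(w2px(t,[m]))
im=c["img"].astype(int); g=im.sum(2); mask=((g<270)).astype(np.uint8); n,l,s,ce=cv2.connectedComponentsWithStats(mask)
for i in range(1,n):
    if s[i,4]>150: print(s[i],ce[i])
E
```

```text
16.65 [ 0.3872 -0.2756  0.2059] [ 1.0955  0.0428 -0.5811  1.8348  0.0247  1.2699  0.7181] [1.975  2.4417 0.0001]
[[277.0535 107.7971]
 [276.0702 179.4473]
 [275.2052 243.0501]] (array([ -1.4,  -0.6, -34.1]), np.float64(1.2638067729568043), np.float64(12.063806772956806))
[[353.7836 262.6065]]
[  92    0   62   77 3044] [127.1252  30.044 ]
[528  11  32  28 444] [543.0248  26.7905]
[273 141   5  74 191] [275.199  175.0366]
[548 238  12  36 297] [554.7071 256.4377]
[    0   252   560   168 46356] [278.8987 365.0717]
[ 510  295   50   73 2654] [539.6036 329.772 ]
```

```bash
python3 - <<'E'
from h import *
c=np.load("w10.npy",allow_pickle=True).item(); x0,y0=248,90
g=cv2.GaussianBlur(c["img"].min(2)[90:250,248:306],(3,3),0); th,m=cv2.threshold(g,0,255,cv2.THRESH_BINARY_INV+cv2.THRESH_OTSU); print(th)
for r in range(0,160,6): print(y0+r,[int(k)+x0 for k in np.flatnonzero(m[r])[[0,-1]]] if m[r].any() else None, int((m[r]>0).sum()))
E
```

```text
123.0
90 None 0
96 None 0
102 None 0
108 [275, 281] 7
114 [262, 285] 17
120 [260, 284] 23
126 [261, 281] 21
132 [267, 279] 13
138 [268, 278] 11
144 [268, 278] 11
150 [268, 278] 11
156 [269, 279] 11
162 [269, 279] 11
168 [269, 279] 11
174 [270, 279] 10
180 [270, 279] 10
186 [270, 279] 10
192 [271, 279] 9
198 [271, 279] 9
204 [271, 279] 9
210 [271, 279] 9
216 [271, 279] 9
222 [271, 280] 10
228 [267, 285] 19
234 [265, 285] 17
240 [269, 281] 13
246 None 0
```

```bash
python3 - <<'E'
from h import *
c=np.load("w10.npy",allow_pickle=True).item()
p=px2w(c,[(273,141),(275.2,213)],.009); d=p[0]-p[1]; a=np.degrees(np.arctan2(d[1],d[0])); print(p,a)
e=px2w(c,[(273,107),(275.5,243.5)],.008); print(e,e.mean(0),np.linalg.norm(e[0]-e[1]))
u=np.array([np.cos(np.radians(a)),np.sin(np.radians(a))]); m=p[1,:2]+u*((e.mean(0)[:2]-p[1,:2])@u); print(m, delta([*m,.2059],np.radians(a-90)))
E
```

```text
[[ 0.3749 -0.2357  0.009 ]
 [ 0.3938 -0.3164  0.009 ]] 103.1851555484843
[[ 0.3678 -0.2005  0.008 ]
 [ 0.402  -0.3547  0.008 ]] [ 0.3849 -0.2776  0.008 ] 0.1578633083013473
[ 0.3847 -0.2776] (array([-1.4, -2.7, -0.1]), np.float64(-1.8503900642737579), np.float64(11.334765484210543))
```

The spanner's axis runs from (273,107) to (275,243), its measured length is 158 mm, so it is the short one. Going down to it.

apply_moves(rows=[{"x":-1.5,"y":-2.5,"z":35,"ax":0,"ay":0,"az":-1.2,"gripper":0.6},{"x":0,"y":0,"z":40,"ax":0,"ay":0,"az":0,"gripper":0.6},{"x":0,"y":0,"z":40,"ax":0,"ay":0,"az":0,"gripper":0.6},{"x":0,"y":0,"z":40,"ax":0,"ay":0,"az":0,"gripper":0.6},{"x":0,"y":0,"z":30,"ax":0,"ay":0,"az":0,"gripper":0.6}])

```text
clock: 17.12
position: [0.3839, -0.2773, 0.0177]
ee_rot: [0.629, 0.778, 0.0, -0.0]
ft_force: [-0.7, -0.7, 0.2]
grip_width: 0.4
grasp_force: 0.0
```

apply_moves(rows=[{"x":0,"y":0,"z":18,"ax":0,"ay":0,"az":0,"gripper":0.6},{"x":0,"y":0,"z":8,"ax":0,"ay":0,"az":0,"gripper":0.6},{"x":0,"y":0,"z":3,"ax":0,"ay":0,"az":0,"gripper":0.6},{"x":0,"y":0,"z":0,"ax":0,"ay":0,"az":0,"gripper":0.6},{"x":0,"y":0,"z":0,"ax":0,"ay":0,"az":0,"gripper":0.6}])

```text
clock: 17.53
position: [0.3855, -0.2788, -0.0078]
ee_rot: [0.627, 0.779, -0.0, 0.001]
ft_force: [-0.1, 0.4, 0.8]
grip_width: 0.401
grasp_force: 0.0
```

apply_moves(rows=[{"x":0,"y":0,"z":2.5,"ax":0,"ay":0,"az":0,"gripper":0.6},{"x":0,"y":0,"z":2,"ax":0,"ay":0,"az":0,"gripper":0.6},{"x":0,"y":0,"z":0,"ax":0,"ay":0,"az":0,"gripper":0.6}])

```text
clock: 17.78
position: [0.3851, -0.2789, -0.0129]
ee_rot: [0.627, 0.779, -0.0, 0.001]
ft_force: [0.5, -1.4, 2.0]
grip_width: 0.398
grasp_force: 0.9
```

apply_moves(rows=[{"x":0,"y":0,"z":0,"ax":0,"ay":0,"az":0,"gripper":1},{"x":0,"y":0,"z":0,"ax":0,"ay":0,"az":0,"gripper":1},{"x":0,"y":0,"z":0,"ax":0,"ay":0,"az":0,"gripper":1},{"x":0,"y":0,"z":0,"ax":0,"ay":0,"az":0,"gripper":1},{"x":0,"y":0,"z":0,"ax":0,"ay":0,"az":0,"gripper":1}], newtons=60)

```text
clock: 18.2
position: [0.3861, -0.2796, -0.0117]
ee_rot: [0.627, 0.779, -0.0, 0.002]
ft_force: [-3.2, 0.4, 17.5]
grip_width: 0.114
grasp_force: 61.1
```

apply_moves(rows=[{"x":0,"y":0,"z":-5,"ax":0,"ay":0,"az":0,"gripper":1},{"x":0,"y":0,"z":-25,"ax":0,"ay":0,"az":0,"gripper":1},{"x":0,"y":0,"z":-40,"ax":0,"ay":0,"az":0,"gripper":1},{"x":0,"y":0,"z":-40,"ax":0,"ay":0,"az":0,"gripper":1},{"x":0,"y":0,"z":-30,"ax":0,"ay":0,"az":0,"gripper":1}])

```text
clock: 18.62
position: [0.385, -0.2781, 0.1295]
ee_rot: [0.627, 0.779, 0.0, 0.001]
ft_force: [1.3, -0.8, -0.1]
grip_width: 0.116
grasp_force: 58.7
```

apply_moves(rows=[{"x":0,"y":0,"z":-10,"ax":0,"ay":0,"az":-6.6,"gripper":1},{"x":0,"y":0,"z":-10,"ax":0,"ay":0,"az":-6.6,"gripper":1},{"x":0,"y":0,"z":-10,"ax":0,"ay":0,"az":-6.6,"gripper":1},{"x":0,"y":0,"z":-10,"ax":0,"ay":0,"az":-6.6,"gripper":1},{"x":0,"y":0,"z":0,"ax":0,"ay":0,"az":-6.6,"gripper":1}])

```text
clock: 19.03
position: [0.3852, -0.2786, 0.1684]
ee_rot: [0.377, 0.926, -0.001, 0.001]
ft_force: [-0.6, 0.0, -1.4]
grip_width: 0.119
grasp_force: 58.7
```

apply_moves(rows=[{"x":0,"y":0,"z":0,"ax":0,"ay":0,"az":-6.6,"gripper":1},{"x":0,"y":0,"z":0,"ax":0,"ay":0,"az":-6.6,"gripper":1},{"x":0,"y":0,"z":0,"ax":0,"ay":0,"az":-6.6,"gripper":1},{"x":0,"y":0,"z":0,"ax":0,"ay":0,"az":-6.6,"gripper":1},{"x":0,"y":0,"z":0,"ax":0,"ay":0,"az":-6.6,"gripper":1}])

```text
clock: 19.45
position: [0.3843, -0.2781, 0.1664]
ee_rot: [0.099, 0.995, -0.0, -0.0]
ft_force: [-0.5, 0.7, -0.5]
grip_width: 0.116
grasp_force: 58.7
```

apply_moves(rows=[{"x":0,"y":0,"z":0,"ax":0,"ay":0,"az":-6.6,"gripper":1},{"x":0,"y":0,"z":0,"ax":0,"ay":0,"az":-6.6,"gripper":1},{"x":0,"y":0,"z":0,"ax":0,"ay":0,"az":0,"gripper":1},{"x":0,"y":0,"z":0,"ax":0,"ay":0,"az":0,"gripper":1}])

```text
clock: 19.78
position: [0.3843, -0.2782, 0.1664]
ee_rot: [-0.012, 1.0, -0.0, -0.0]
ft_force: [-0.4, 0.0, -0.6]
grip_width: 0.115
grasp_force: 58.7
```

```bash
python3 - <<'E'
from h import *
c=snap("wrist","w11.png"); o=get_obs(); print(o["clock"],o["position"],o["joint_pos"],o["ft_force"]); np.save("w11.npy",c,allow_pickle=True)
print(delta([.5675,.143,.2],np.radians(89.2)))
im=c["img"]; g=cv2.GaussianBlur(im,(3,3),0)
# shank/near head as projected at TCP-level plane
z=o["position"][2]+.016; a=R.from_quat(o["ee_rot"]).apply([1,0,0])
print(w2px(c,[np.r_[o["position"][:2]+a[:2]*k,z] for k in (-.078,0,.02,.05,.078)]))
E
```

```text
19.8333 [ 0.3844 -0.2782  0.1664] [ 1.171   0.0844 -0.6621  1.8859  0.0561  1.1896  2.0832] [ 0.0449 -0.2026 -1.45  ]
(array([-192.6,  416.9,  -33.7]), np.float64(2.098863933482804), np.float64(91.2988639334828))
[[277.0876 389.95  ]
 [277.3875 269.9125]
 [277.4793 231.8565]
 [277.6289 168.5199]
 [277.7805 102.5147]]
```

```bash
python3 - <<'E'
from h import *
c=np.load("w11.npy",allow_pickle=True).item(); x0,y0=225,70
g=cv2.GaussianBlur(c["img"].min(2)[70:250,225:330],(3,3),0); th,m=cv2.threshold(g,0,255,cv2.THRESH_BINARY_INV+cv2.THRESH_OTSU); print(th)
for r in range(0,180,8): print(y0+r,[int(k)+x0 for k in np.flatnonzero(m[r])[[0,-1]]] if m[r].any() else None, int((m[r]>0).sum()))
E
```

```text
118.0
70 None 0
78 None 0
86 None 0
94 [284, 294] 11
102 [252, 302] 24
110 [248, 305] 31
118 [247, 307] 34
126 [247, 306] 43
134 [250, 303] 54
142 [256, 298] 43
150 [264, 290] 27
158 [265, 289] 25
166 [265, 288] 24
174 [266, 288] 23
182 [266, 288] 23
190 [266, 288] 23
198 [266, 288] 23
206 [266, 287] 22
214 [267, 287] 21
222 [267, 287] 21
230 [267, 287] 21
238 [267, 324] 30
246 [268, 286] 19
```

The spanner is straight in the grip: shank centred on column 277, head end at row 93, so it sits about 3 mm off centre along the tool. Carrying it over the saddles.

apply_moves(rows=[{"x":-16.3,"y":34.8,"z":-3,"ax":0,"ay":0,"az":0,"gripper":1},{"x":-16.3,"y":34.8,"z":-3,"ax":0,"ay":0,"az":0,"gripper":1},{"x":-16.3,"y":34.8,"z":-3,"ax":0,"ay":0,"az":0,"gripper":1},{"x":-16.3,"y":34.8,"z":-3,"ax":0,"ay":0,"az":0,"gripper":1},{"x":-16.3,"y":34.8,"z":-3,"ax":0,"ay":0,"az":0,"gripper":1}])

```text
clock: 20.25
position: [0.4616, -0.1004, 0.1817]
ee_rot: [-0.011, 1.0, -0.0, 0.0]
ft_force: [-0.4, -1.1, -0.9]
grip_width: 0.114
grasp_force: 58.8
```

apply_moves(rows=[{"x":-16.3,"y":34.8,"z":-3,"ax":0,"ay":0,"az":0,"gripper":1},{"x":-16.3,"y":34.8,"z":-3,"ax":0,"ay":0,"az":0,"gripper":1},{"x":-16.3,"y":34.8,"z":-3,"ax":0,"ay":0,"az":0,"gripper":1},{"x":-16.3,"y":34.8,"z":-3,"ax":0,"ay":0,"az":0,"gripper":1},{"x":-16.3,"y":34.8,"z":-3,"ax":0,"ay":0,"az":0,"gripper":1}])

```text
clock: 20.67
position: [0.5385, 0.0756, 0.1965]
ee_rot: [-0.011, 1.0, -0.0, 0.0]
ft_force: [0.8, -0.6, -0.3]
grip_width: 0.114
grasp_force: 58.8
```

apply_moves(rows=[{"x":-16.3,"y":34.8,"z":0,"ax":0,"ay":0,"az":0,"gripper":1},{"x":-16.3,"y":34.8,"z":0,"ax":0,"ay":0,"az":0,"gripper":1},{"x":0,"y":0,"z":0,"ax":0,"ay":0,"az":2.1,"gripper":1},{"x":0,"y":0,"z":0,"ax":0,"ay":0,"az":0,"gripper":1},{"x":0,"y":0,"z":0,"ax":0,"ay":0,"az":0,"gripper":1}])

```text
clock: 21.08
position: [0.5686, 0.1443, 0.1959]
ee_rot: [0.005, 1.0, -0.0, -0.0]
ft_force: [-0.5, -0.9, -1.0]
grip_width: 0.116
grasp_force: 58.8
```

```bash
python3 - <<'E'
from h import *
c=snap("wrist"); o=get_obs(); print(o["clock"],o["position"],o["joint_pos"],o["ft_force"]); np.save("w12.npy",c,allow_pickle=True)
print(delta([.5703,.143,.06],np.radians(89.2)))
print(w2px(c,[[.5675,.2165,.049],[.5975,.143,.042],[.5375,.143,.042],[.48,.143,.045]]))
cv2.imwrite("pics/w12.png",cv2.resize(c["img"][0:300,130:430],None,fx=2,fy=2,interpolation=cv2.INTER_CUBIC))
E
```

```text
21.1333 [0.5687 0.1433 0.1961] [ 0.41    0.4083 -0.9357  1.561   0.335   1.343   0.9961] [-0.1828 -0.8361 -1.2373]
(array([ -1.6,  -0.2, 136.1]), np.float64(0.12680998199832674), np.float64(89.32680998199832))
[[350.6714 187.5468]
 [276.0708 214.9989]
 [275.426  156.4777]
 [274.7296  94.4835]]
```

View pics/w12.png

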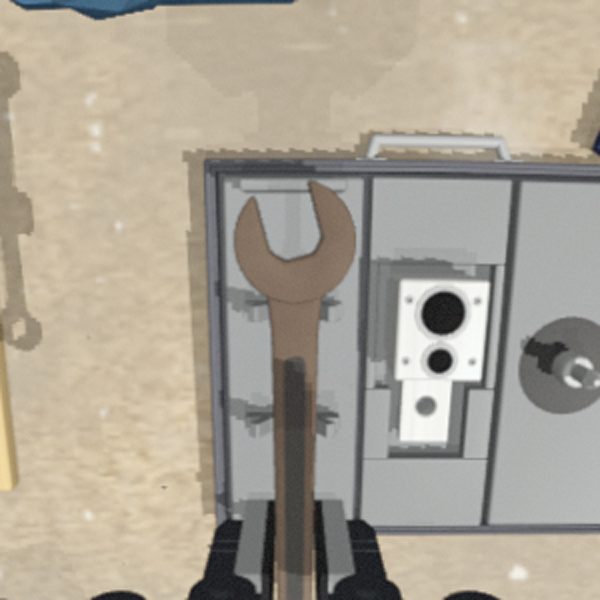

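The block is seated in its pocket, bushes at (444,312) and (439,361), and the spanner at column 293 lines up with both saddles (293,308) and (292,418). Lowering it.

apply_moves(rows=[{"x":-1,"y":0,"z":35,"ax":0,"ay":0,"az":0,"gripper":1},{"x":0,"y":0,"z":40,"ax":0,"ay":0,"az":0,"gripper":1},{"x":0,"y":0,"z":40,"ax":0,"ay":0,"az":0,"gripper":1},{"x":0,"y":0,"z":25,"ax":0,"ay":0,"az":0,"gripper":1},{"x":0,"y":0,"z":10,"ax":0,"ay":0,"az":0,"gripper":1}])

```text
clock: 21.55
position: [0.5677, 0.1413, 0.0425]
ee_rot: [0.006, 1.0, -0.001, -0.002]
ft_force: [-0.2, -0.9, -0.3]
grip_width: 0.116
grasp_force: 58.8
```

apply_moves(rows=[{"x":0,"y":0,"z":0,"ax":0,"ay":0,"az":0,"gripper":1},{"x":0,"y":0,"z":0,"ax":0,"ay":0,"az":0,"gripper":1},{"x":0,"y":0,"z":6,"ax":0,"ay":0,"az":0,"gripper":1},{"x":0,"y":0,"z":6,"ax":0,"ay":0,"az":0,"gripper":1},{"x":0,"y":0,"z":0,"ax":0,"ay":0,"az":0,"gripper":1}])

```text
clock: 21.97
position: [0.5699, 0.1442, 0.0342]
ee_rot: [0.005, 1.0, -0.0, 0.0]
ft_force: [-1.0, -0.5, -1.1]
grip_width: 0.111
grasp_force: 58.9
```

apply_moves(rows=[{"x":0,"y":0,"z":6,"ax":0,"ay":0,"az":0,"gripper":1},{"x":0,"y":0,"z":0,"ax":0,"ay":0,"az":0,"gripper":1},{"x":0,"y":0,"z":3,"ax":0,"ay":0,"az":0,"gripper":1},{"x":0,"y":0,"z":0,"ax":0,"ay":0,"az":0,"gripper":1}])

```text
clock: 22.3
position: [0.5696, 0.1445, 0.0249]
ee_rot: [0.005, 1.0, -0.0, -0.0]
ft_force: [-0.2, 0.4, -0.9]
grip_width: 0.116
grasp_force: 58.9
```

apply_moves(rows=[{"x":0,"y":0,"z":3,"ax":0,"ay":0,"az":0,"gripper":1},{"x":0,"y":0,"z":0,"ax":0,"ay":0,"az":0,"gripper":1},{"x":0,"y":0,"z":2,"ax":0,"ay":0,"az":0,"gripper":1},{"x":0,"y":0,"z":0,"ax":0,"ay":0,"az":0,"gripper":1}])

```text
clock: 22.63
position: [0.5696, 0.1444, 0.02]
ee_rot: [0.005, 1.0, -0.0, -0.0]
ft_force: [-0.3, 0.5, -0.4]
grip_width: 0.115
grasp_force: 58.9
```

apply_moves(rows=[{"x":0,"y":0,"z":1.5,"ax":0,"ay":0,"az":0,"gripper":1},{"x":0,"y":0,"z":0,"ax":0,"ay":0,"az":0,"gripper":1}])

```text
clock: 22.8
position: [0.5697, 0.1445, 0.0186]
ee_rot: [0.005, 1.0, -0.0, 0.0]
ft_force: [1.5, 0.4, -0.7]
grip_width: 0.116
grasp_force: 58.9
```

apply_moves(rows=[{"x":0,"y":0,"z":1,"ax":0,"ay":0,"az":0,"gripper":1},{"x":0,"y":0,"z":0,"ax":0,"ay":0,"az":0,"gripper":1}])

```text
clock: 22.97
position: [0.5698, 0.1445, 0.0185]
ee_rot: [0.005, 1.0, -0.0, 0.0]
ft_force: [-3.9, -1.3, 6.0]
grip_width: 0.115
grasp_force: 59.7
```

Contact is at the expected height (z 18.5 mm), so I'll release with a small opening, rise and go over the large collar.

apply_moves(rows=[{"x":0,"y":0,"z":-0.5,"ax":0,"ay":0,"az":0,"gripper":0.65},{"x":0,"y":0,"z":0,"ax":0,"ay":0,"az":0,"gripper":0.65},{"x":0,"y":0,"z":0,"ax":0,"ay":0,"az":0,"gripper":0.65},{"x":0,"y":0,"z":-20,"ax":0,"ay":0,"az":0,"gripper":0.65},{"x":0,"y":0,"z":-40,"ax":0,"ay":0,"az":0,"gripper":0.65}])

```text
clock: 23.38
position: [0.567, 0.1433, 0.0748]
ee_rot: [0.005, 1.0, -0.001, -0.004]
ft_force: [0.3, -0.5, 0.2]
grip_width: 0.35
grasp_force: 0.0
```

apply_moves(rows=[{"x":0,"y":0,"z":-40,"ax":0,"ay":0,"az":0,"gripper":0.65},{"x":0,"y":0,"z":-40,"ax":0,"ay":0,"az":0,"gripper":0.65},{"x":0,"y":0,"z":-30,"ax":0,"ay":0,"az":0,"gripper":0.65},{"x":0,"y":0,"z":0,"ax":0,"ay":0,"az":0,"gripper":0.65},{"x":0,"y":0,"z":0,"ax":0,"ay":0,"az":0,"gripper":0.65}])

```text
clock: 23.8
position: [0.5706, 0.1448, 0.1899]
ee_rot: [0.005, 1.0, 0.0, 0.002]
ft_force: [-0.8, 0.2, -0.7]
grip_width: 0.347
grasp_force: 0.0
```

```bash
python3 - <<'E'
from h import *
c=snap("wrist"); o=get_obs(); print(o["clock"],o["position"],o["joint_pos"]); np.save("w13.npy",c,allow_pickle=True)
P=w2px(c,[[.5695,.290,.021],[.5695,.290,.057],[.5695,.290+.0225,.021],[.5695+.0225,.290,.021]]); print(P)
g=c["img"].min(2); x,y=P[0].astype(int)
for t in (70,80,90,100,110,120):
  m=(g[y-45:y+45,x-45:x+45]<t).astype(np.uint8); n,l,s,ce=cv2.connectedComponentsWithStats(m); i=1+np.argmax(s[1:,4]) if n>1 else 0; print(t,s[i]+[x-45,y-45,0,0,0],ce[i]+[x-45,y-45])
E
```

```text
23.85 [0.5698 0.1443 0.1882] [ 0.4072  0.4173 -0.9348  1.569   0.3431  1.3291  0.9915]
[[414.1681 181.6568]
 [429.6075 190.1271]
 [434.6618 181.5954]
 [411.7616 202.0472]]
70 [394 167  22  18 187] [403.6738 174.5722]
80 [394 167  22  19 209] [403.7656 174.5646]
90 [376 136  11  90 252] [381.0357 179.3532]
100 [440 136  18  90 332] [448.7892 179.503 ]
110 [ 392  157   46   48 1108] [409.4756 176.3069]
120 [ 391  157   49   48 1549] [413.3764 179.6165]
```

apply_moves(rows=[{"x":-0.7,"y":-41,"z":0,"ax":0,"ay":0,"az":0,"gripper":0.2},{"x":-0.7,"y":-41,"z":0,"ax":0,"ay":0,"az":0,"gripper":0.2},{"x":-0.7,"y":-41,"z":0,"ax":0,"ay":0,"az":0,"gripper":0.2},{"x":-0.7,"y":-41,"z":0,"ax":0,"ay":0,"az":0,"gripper":0.2},{"x":-0.7,"y":-41,"z":0,"ax":0,"ay":0,"az":0,"gripper":0.2}])

```text
clock: 24.27
position: [0.5701, -0.0626, 0.1865]
ee_rot: [0.005, 1.0, 0.0, -0.001]
ft_force: [0.9, -0.8, -0.2]
grip_width: 0.799
grasp_force: 0.0
```

apply_moves(rows=[{"x":-0.7,"y":-41,"z":0,"ax":0,"ay":0,"az":0,"gripper":0.2},{"x":-0.7,"y":-41,"z":0,"ax":0,"ay":0,"az":0,"gripper":0.2},{"x":-0.7,"y":-41,"z":0,"ax":0,"ay":0,"az":0,"gripper":0.2},{"x":-0.7,"y":-41,"z":0,"ax":0,"ay":0,"az":0,"gripper":0.2},{"x":0,"y":0,"z":0,"ax":0,"ay":0,"az":0,"gripper":0.2}])

```text
clock: 24.68
position: [0.5697, -0.2353, 0.1852]
ee_rot: [0.011, 1.0, -0.001, -0.002]
ft_force: [-1.0, -1.3, 0.1]
grip_width: 0.797
grasp_force: 0.0
```

apply_moves(rows=[{"x":0,"y":0,"z":0,"ax":0,"ay":0,"az":0,"gripper":0.2},{"x":0,"y":0,"z":0,"ax":0,"ay":0,"az":0,"gripper":0.2}])

```text
clock: 24.85
position: [0.5719, -0.2237, 0.1867]
ee_rot: [0.005, 1.0, 0.001, -0.001]
ft_force: [0.8, 1.2, -0.4]
grip_width: 0.805
grasp_force: 0.0
```

```bash
python3 - <<'E'
from h import *
c=snap("wrist"); o=get_obs(); print(o["clock"],o["position"],o["joint_pos"]); np.save("w14.npy",c,allow_pickle=True)
print(w2px(c,[[.5711,-.225,.016],[.5711,-.225+.023,.016],[.5711+.023,-.225,.016],[.5402,-.3005,.016]]), delta([.5711,-.225,-.009]))
cv2.imwrite("pics/w14.png",c["img"])
g=cv2.medianBlur(cv2.cvtColor(c["img"],cv2.COLOR_BGR2GRAY),3)
print(cv2.HoughCircles(g,cv2.HOUGH_GRADIENT,1.2,15,param1=120,param2=22,minRadius=8,maxRadius=40))
E
```

```text
24.9 [ 0.5723 -0.2228  0.1872] [ 0.9114  0.4438 -0.8103  1.5003  0.3242  1.3385  1.6374]
[[275.4689 183.2599]
 [297.3734 183.0781]
 [275.6744 204.2578]
 [201.6991 154.6271]] (array([  0.9,  -2.5, 196.2]), None, np.float64(89.55380234850179))
[[[276.6  183.    20.  ]
  [415.8  162.6   29.96]
  [114.6  192.6   20.12]
  [219.   358.2   32.36]
  [432.6  217.8   16.52]
  [118.2   67.8   12.2 ]
  [402.6  221.4   29.96]
  [401.4  154.2   38.  ]
  [371.4  147.    23.48]
  [202.2  155.4    9.32]
  [275.4   71.4   17.48]
  [216.6  373.8   27.56]
  [216.6  341.4   21.08]
  [424.2  137.4   36.68]
  [264.6  173.4   16.76]
  [407.4  114.6   31.4 ]
  [183.    95.4   32.6 ]
  [377.4  102.6   24.56]
  [378.6  125.4   19.16]
  [406.2  196.2   15.2 ]
  [319.8  329.4   27.2 ]
  [149.4   83.4   20.6 ]
  [391.8  208.2   14.12]
  [413.4  209.4   14.  ]
  [235.8  101.4   35.36]
  [185.4  292.2   25.64]
  [171.    83.4   13.4 ]
  [461.4  118.2   14.12]
  [191.4  144.6   10.88]
  [231.    36.6   29.84]
  [105.   180.6   11.48]]]
```

The large collar at (276.6,183) and small one at (202,155) lie within 1 mm of the predictions, and the seat disc at (415.5,181) agrees too. Going down on the large collar.

apply_moves(rows=[{"x":1,"y":-0.5,"z":35,"ax":0,"ay":0,"az":0,"gripper":0.3},{"x":0,"y":0,"z":40,"ax":0,"ay":0,"az":0,"gripper":0.3},{"x":0,"y":0,"z":40,"ax":0,"ay":0,"az":0,"gripper":0.3},{"x":0,"y":0,"z":40,"ax":0,"ay":0,"az":0,"gripper":0.3},{"x":0,"y":0,"z":22,"ax":0,"ay":0,"az":0,"gripper":0.3}])

```text
clock: 25.32
position: [0.5692, -0.2223, 0.0067]
ee_rot: [0.003, 1.0, 0.001, -0.002]
ft_force: [-0.3, -0.4, -0.2]
grip_width: 0.699
grasp_force: 0.0
```

apply_moves(rows=[{"x":0,"y":0,"z":10,"ax":0,"ay":0,"az":0,"gripper":0.3},{"x":0,"y":0,"z":6,"ax":0,"ay":0,"az":0,"gripper":0.3},{"x":0,"y":0,"z":0,"ax":0,"ay":0,"az":0,"gripper":0.3},{"x":0,"y":0,"z":0,"ax":0,"ay":0,"az":0,"gripper":0.3}])

```text
clock: 25.65
position: [0.5726, -0.2247, -0.0032]
ee_rot: [0.004, 1.0, -0.0, 0.001]
ft_force: [-0.0, 0.5, 0.3]
grip_width: 0.7
grasp_force: 0.0
```

apply_moves(rows=[{"x":0,"y":0,"z":0,"ax":0,"ay":0,"az":0,"gripper":0.7},{"x":0,"y":0,"z":0,"ax":0,"ay":0,"az":0,"gripper":0.7},{"x":0,"y":0,"z":0,"ax":0,"ay":0,"az":0,"gripper":0.7},{"x":0,"y":0,"z":0,"ax":0,"ay":0,"az":0,"gripper":0.7},{"x":0,"y":0,"z":0,"ax":0,"ay":0,"az":0,"gripper":0.7}], newtons=50)

```text
clock: 26.07
position: [0.5727, -0.2253, -0.0024]
ee_rot: [0.005, 1.0, -0.001, 0.001]
ft_force: [-1.4, 2.0, 8.0]
grip_width: 0.475
grasp_force: 49.5
```

The opening (0.475) is too small for 46 mm, so the tips probably hold only the collar's top edge. I'll regrip lower.

apply_moves(rows=[{"x":0,"y":0,"z":0,"ax":0,"ay":0,"az":0,"gripper":0.3},{"x":0,"y":0,"z":0,"ax":0,"ay":0,"az":0,"gripper":0.3},{"x":0,"y":0,"z":4,"ax":0,"ay":0,"az":0,"gripper":0.3},{"x":0,"y":0,"z":3,"ax":0,"ay":0,"az":0,"gripper":0.3},{"x":0,"y":0,"z":0,"ax":0,"ay":0,"az":0,"gripper":0.3}])

```text
clock: 26.48
position: [0.5709, -0.225, -0.0125]
ee_rot: [0.005, 1.0, 0.0, -0.001]
ft_force: [0.4, 0.6, 0.3]
grip_width: 0.699
grasp_force: 0.0
```

```bash
python3 - <<'E'
from h import *
c=snap("wrist"); o=get_obs(); print(o["clock"],o["position"],o["ft_force"],o["grip_width"]); np.save("w15.npy",c,allow_pickle=True)
print(w2px(c,[[.5711,-.225,.016],[.5711,-.225+.013,.016],[.5711+.013,-.225,.016],o["position"]]))
g=cv2.medianBlur(cv2.cvtColor(c["img"],cv2.COLOR_BGR2GRAY),3)[200:330,200:350]
print(cv2.HoughCircles(g,cv2.HOUGH_GRADIENT,1.2,15,param1=120,param2=22,minRadius=15,maxRadius=60)[0][:4]+[200,200,0])
cv2.imwrite("pics/w15.png",cv2.resize(c["img"][150:350,170:390],None,fx=2.7,fy=2.7,interpolation=cv2.INTER_CUBIC))
E
```

```text
26.5333 [ 0.571  -0.225  -0.0123] [ 0.7438 -0.1825 -0.5358] 0.697893326150977
[[277.501  283.6514]
 [306.257  283.3666]
 [277.7244 308.086 ]
 [277.398  255.9329]]
[[277.4  275.    48.72]
 [276.2  291.8   54.  ]
 [273.8  255.8   38.04]
 [288.2  263.    32.4 ]]
```

apply_moves(rows=[{"x":0,"y":0,"z":0,"ax":0,"ay":0,"az":0,"gripper":0.7},{"x":0,"y":0,"z":0,"ax":0,"ay":0,"az":0,"gripper":0.7},{"x":0,"y":0,"z":0,"ax":0,"ay":0,"az":0,"gripper":0.7},{"x":0,"y":0,"z":0,"ax":0,"ay":0,"az":0,"gripper":0.7},{"x":0,"y":0,"z":0,"ax":0,"ay":0,"az":0,"gripper":0.7}], newtons=50)

```text
clock: 26.95
position: [0.5717, -0.225, -0.0114]
ee_rot: [0.005, 1.0, -0.0, 0.0]
ft_force: [-0.1, 0.1, 3.6]
grip_width: 0.485
grasp_force: 51.1
```

```bash
python3 - <<'E'
from h import *
c=snap("wrist"); o=get_obs(); print(o["clock"],o["position"],o["ft_force"],o["grip_width"],o["grasp_force"]); np.save("w16.npy",c,allow_pickle=True)
# bore: bench-coloured (bright/brownish) blob inside the ring
im=c["img"].astype(int); s=im[:,:,2]-im[:,:,0]
m=(s[225:340,220:335]>18).astype(np.uint8); n,l,st,ce=cv2.connectedComponentsWithStats(m)
for i in range(1,n):
    if st[i,4]>60: print(st[i]+[220,225,0,0,0],ce[i]+[220,225])
for r in range(225,340,8): print(r,''.join('#' if v>18 else '.' for v in s[r,220:335:2]))
E
```

```text
27.0 [ 0.5717 -0.225  -0.0114] [-0.4823  0.0872  3.1073] 0.48473094236907704 51.08393192901925
[220 225  50  27 708] [234.4181 235.2472]
[283 225  52  27 710] [319.431  235.1676]
[ 249  253   56   40 1653] [276.7381 272.3551]
[ 221  300  113   40 2514] [276.7832 326.5744]
225 #########################.......##########################
233 ###############............................###############
241 ###########....................................###########
249 ########..........................................########
257 .....................################.....................
265 ................##########################................
273 ...............############################...............
281 .................########################.................
289 ......................##############......................
297 ..........................................................
305 ......###........................................###......
313 .....#########..............................#########.....
321 ....###################.............##################....
329 ...####################################################...
337 .########################################################.
```

The collar is held symmetrically: bore at columns 249–305, centred on 277. I'll lift it and carry it over the post.

apply_moves(rows=[{"x":0,"y":0,"z":-25,"ax":0,"ay":0,"az":0,"gripper":0.7},{"x":0,"y":0,"z":-40,"ax":0,"ay":0,"az":0,"gripper":0.7},{"x":0,"y":0,"z":-40,"ax":0,"ay":0,"az":0,"gripper":0.7},{"x":0,"y":0,"z":-40,"ax":0,"ay":0,"az":0,"gripper":0.7},{"x":0,"y":0,"z":-15,"ax":0,"ay":0,"az":0,"gripper":0.7}])

```text
clock: 27.42
position: [0.5734, -0.2252, 0.1539]
ee_rot: [0.005, 1.0, -0.001, 0.003]
ft_force: [0.3, -0.2, -1.2]
grip_width: 0.488
grasp_force: 51.2
```

apply_moves(rows=[{"x":0.6,"y":39.6,"z":0,"ax":0,"ay":0,"az":0,"gripper":0.7},{"x":0.6,"y":39.6,"z":0,"ax":0,"ay":0,"az":0,"gripper":0.7},{"x":0.6,"y":39.6,"z":0,"ax":0,"ay":0,"az":0,"gripper":0.7},{"x":0.6,"y":39.6,"z":0,"ax":0,"ay":0,"az":0,"gripper":0.7},{"x":0.6,"y":39.6,"z":0,"ax":0,"ay":0,"az":0,"gripper":0.7}])

```text
clock: 27.83
position: [0.5698, -0.0254, 0.148]
ee_rot: [0.005, 1.0, -0.0, -0.0]
ft_force: [1.6, 0.3, -1.3]
grip_width: 0.483
grasp_force: 51.2
```

apply_moves(rows=[{"x":0.6,"y":39.6,"z":0,"ax":0,"ay":0,"az":0,"gripper":0.7},{"x":0.6,"y":39.6,"z":0,"ax":0,"ay":0,"az":0,"gripper":0.7},{"x":0.6,"y":39.6,"z":0,"ax":0,"ay":0,"az":0,"gripper":0.7},{"x":0.6,"y":39.6,"z":0,"ax":0,"ay":0,"az":0,"gripper":0.7},{"x":0.6,"y":39.6,"z":0,"ax":0,"ay":0,"az":0,"gripper":0.7}])

```text
clock: 28.25
position: [0.5688, 0.1725, 0.148]
ee_rot: [0.005, 1.0, -0.0, -0.0]
ft_force: [0.8, 0.7, -1.2]
grip_width: 0.489
grasp_force: 51.2
```

apply_moves(rows=[{"x":0.6,"y":39.6,"z":0,"ax":0,"ay":0,"az":0,"gripper":0.7},{"x":0.6,"y":39.6,"z":0,"ax":0,"ay":0,"az":0,"gripper":0.7},{"x":0.6,"y":39.6,"z":0,"ax":0,"ay":0,"az":0,"gripper":0.7},{"x":0,"y":0,"z":0,"ax":0,"ay":0,"az":0,"gripper":0.7},{"x":0,"y":0,"z":0,"ax":0,"ay":0,"az":0,"gripper":0.7}])

```text
clock: 28.67
position: [0.5668, 0.2933, 0.1477]
ee_rot: [0.002, 1.0, 0.001, -0.001]
ft_force: [0.8, -0.5, -1.6]
grip_width: 0.482
grasp_force: 51.2
```

apply_moves(rows=[{"x":0,"y":0,"z":35,"ax":0,"ay":0,"az":0,"gripper":0.7},{"x":0,"y":0,"z":30,"ax":0,"ay":0,"az":0,"gripper":0.7},{"x":0,"y":0,"z":0,"ax":0,"ay":0,"az":0,"gripper":0.7},{"x":0,"y":0,"z":0,"ax":0,"ay":0,"az":0,"gripper":0.7},{"x":0,"y":0,"z":0,"ax":0,"ay":0,"az":0,"gripper":0.7}])

```text
clock: 29.08
position: [0.5695, 0.2895, 0.0849]
ee_rot: [0.005, 1.0, 0.0, 0.001]
ft_force: [0.3, -0.6, -0.2]
grip_width: 0.486
grasp_force: 51.3
```

```bash
python3 - <<'E'
from h import *
c=snap("wrist"); o=get_obs(); print(o["clock"],o["position"],o["ft_force"],o["grip_width"],o["joint_pos"]); np.save("w17.npy",c,allow_pickle=True)
print(delta([.5695,.2905,.0095],np.radians(89.2)))
print(w2px(c,[[.5695,.2905,.057],[.5695,.2905,.021],[.547,.2905,.021],[.592,.2905,.021]]))
g=c["img"].min(2)
for r in range(140,310,6): print(r,' '.join('%3d'%v for v in g[r,222:336:5]))
t=snap("top"); cv2.imwrite("pics/t17.png",t["img"])
E
```

```text
29.1333 [0.5697 0.2899 0.0854] [ 0.5072 -0.3782 -0.5811] 0.48326861013470185 [ 0.0861  0.6227 -0.8706  1.539   0.4973  1.2112  0.6917]
(array([ 0.4,  0.5, 75.9]), np.float64(0.19629232097906701), np.float64(89.39629232097907))
[[278.868  235.6047]
 [278.5076 216.6802]
 [278.2471 186.5828]
 [278.7513 245.0561]]
140 174  88 170 174 174 174 173 173 180 184 181 181 181 180 173 174 173 173 173 172 172 176 102
146 180  82 168 174 172 171 174 176 181 182 182 182 183 182 182 171 173 172 172 173 173 177  94
152 183  87 163 173 172 175 174 183 182 182 182 182 181 183 181 174 173 172 171 173 173 182  84
158 133  85 162 173 173 173 172 172 179 181 182 182 183 180 174 174 171 174 175 174 172 183  75
164 135  83 135 174 173 172 174 172 173 173 178 182 173 171 173 173 173 172 174 181 182 181  66
170 135  84 133 183 182 179 173 173 171 174 172 172 170 172 172 172 175 182 183 183 181 184  65
176 134  81 132 184 181 182 168 172 173 170 173 169 172 170 173 173 182 182 183 182 182 181  58
182 137  74 127 183 181 182 182 181 173 173 112  83  80 104 169 180 183 183 183 183 182 183  61
188 136  88 121 181 
[... 1295 characters left out ...]
 180 165 172 168 154  24 122
272 112  28 166 171 168 119 181 182 182 180 180 181 183 182 181 181 181 151 173 172 176  27 119
278  35  23 154 213 224 156 166 180 180 180 181 182 182 182 180 181 150 123 165 168 149  32  38
284  31  28 179 219 237 166 132 176 181 179 180 179 180 183 180 148 108 131 167 168 121  27  31
290  34  26 163 214 219 193 126 111 100 169 180 178 181 167 113 113 110 156 172 168  99  21  34
296  37  38 132 217 216 237 174 119 104 108 109 114 113 116 112 114 139 164 166 166  72  28  46
302  40  39  49 208 214 214 225 179 123 109 113 111 114 112 124 157 202 215 218 218  49  27  50
308  48  37 105 135 212 216 215 215 209 194 167 155 169 190 205 214 215 214 212 182 143  39  49
```

Disc and post are centred on column 280.7 and the held collar on 277, so I need about 2.7 mm along tool +y. Correct, then lower with force checks.

apply_moves(rows=[{"x":0,"y":2.7,"z":10,"ax":0,"ay":0,"az":0,"gripper":0.7},{"x":0,"y":0,"z":15,"ax":0,"ay":0,"az":0,"gripper":0.7},{"x":0,"y":0,"z":15,"ax":0,"ay":0,"az":0,"gripper":0.7},{"x":0,"y":0,"z":10,"ax":0,"ay":0,"az":0,"gripper":0.7},{"x":0,"y":0,"z":0,"ax":0,"ay":0,"az":0,"gripper":0.7}])

```text
clock: 29.6
position: [0.567, 0.2913, 0.0296]
ee_rot: [0.005, 1.0, -0.001, -0.002]
ft_force: [0.1, -1.0, -1.3]
grip_width: 0.483
grasp_force: 51.3
```

```bash
python3 - <<'E'
from h import *
c=snap("wrist"); o=get_obs(); print(o["clock"],o["position"],o["ft_force"],o["grip_width"]); np.save("w18.npy",c,allow_pickle=True)
g=c["img"].min(2)
for r in range(200,316,5): print(r,' '.join('%3d'%v for v in g[r,222:336:5]))
E
```

```text
29.65 [0.5676 0.2919 0.0312] [ 1.1277 -0.3649 -1.3349] 0.48290354974930455
200 130 128 130 128 128 127 128 127 129 127 125 169 175 176 175 174 173 172 172 176 174 173 173
205 130 128 130 129 127 130 128 126 134 133 136 171 181 178 175 172 171 173 174 172 174 175 174
210 131 130 128 128 128 128 127 130 115  64  63  60  60  86 140 175 173 174 173 172 174 175 175
215 131 127 126 129 127 126  80  60  59  62  64  63  60  57  67  87  90 172 172 175 173 173 173
220 129 126 127 127 129  48  59  59  55  59  50  49  55  63  60  62  78  75 171 173 175 173 173
225 127 127 130 131  49  51  55  63  59  67 111 113  89  72  59  62  81  77  75 173 174 173 175
230 129 172 128  59  51  48  54 115 118 117 118 119 115   0  19 104  76  77  77  75 173 172 172
235 140 179 128  48  45  97 118 115 118 120 125 115 114 109 105 110 109  98  77  79 157 182 185
240 138 181 117  46 112 117 121 150 171 178 170 170 172 170 165 132 104 108  94  76  80 185 184
245 139 184  80  94 114 138 179 175 175 177 177 175 172 169 167 172 162 137 106  93  92 183 184
250 139 140  75 112 159 170 171 168 219 218 174 172 176 177 175 1
[... 578 characters left out ...]
 108 129 167 170 148  26  34
285  33  26 183 218 234 170 128  95  83  84 136 202 183  96  82 108 111 131 170 171 125  31  38
290  35  22 166 216 222 193 129 120 104  84  85 179  86  92 114 116 112 157 175 170  99  28  32
295  37  27 148 217 218 241 168 119 110 109 110 113 114 118 113 115 134 165 169 172  68  29  35
300  39  41  57 217 217 220 222 157 111 109 115 115 116 117 116 136 191 221 197 177  23  22  52
305  42  43 124 176 217 217 219 218 174 147 121 121 123 138 170 196 219 218 204 188  90  33  48
310  50  40 184 181 185 217 218 218 217 215 206 205 206 208 219 220 217 216 182 182 182  23  46
315  44  39 183 180 183 182 213 217 217 216 218 216 216 217 217 217 214 182 182 181 182  31  51
```

The post is now visible through the bore. Sideways it is centred (277 against 278), but its tip sits at row 288 where the bore centre is at row 280, so I shift 3.3 mm along tool −x.

apply_moves(rows=[{"x":-3.3,"y":0,"z":0,"ax":0,"ay":0,"az":0,"gripper":0.7},{"x":0,"y":0,"z":0,"ax":0,"ay":0,"az":0,"gripper":0.7},{"x":0,"y":0,"z":0,"ax":0,"ay":0,"az":0,"gripper":0.7}])

```text
clock: 29.9
position: [0.5726, 0.2927, 0.034]
ee_rot: [0.005, 1.0, 0.0, 0.001]
ft_force: [0.2, -0.1, -1.9]
grip_width: 0.485
grasp_force: 51.3
```

```bash
python3 - <<'E'
from h import *
c=snap("wrist"); o=get_obs(); print(o["clock"],o["position"],o["ft_force"],o["grip_width"]); np.save("w19.npy",c,allow_pickle=True)
g=c["img"].min(2)
for r in range(244,312,3): print(r,' '.join('%3d'%v for v in g[r,244:312:3]))
E
```

```text
29.95 [0.5724 0.2927 0.0339] [ 1.2382  0.5001 -1.4404] 0.4839223255286332
244 116 121 157 180 175 176 176 175 176 176 175 173 171 169 165 170 169 172 166 160 141 117 107
247 136 161 171 174 174 171 173 175 175 175 175 176 177 176 176 175 172 170 168 169 168 158 122
250 171 172 168 168 168 218 219 215 216 180 172 174 175 177 177 178 175 175 175 172 169 168 155
253 172 176 176 173 170 218 213 212 207 184 120 118 128 143 154 166 175 176 176 176 176 175 173
256 173 172 172 172 171 217 156 152 114 115 119 111 106 119 157  99 143 163 173 174 175 176 175
259 172 173 175 165 146  67  80 145 124 136 136 134 126 111 122  86  86  89 148 169 174 176 174
262 170 169 156 114  62  63  65  93 134 135 135 131 127 109  89  86  89  88  89 151 165 172 173
265 172 166 139  61  66  78  83 109 137 137 138 132 128 130  88  86  86  87  90  84 159 168 170
268 169 154  92  87  84  85  86 113 132 137 140 131 120 105  86  87  87  88  87  84 120 167 178
271 160 126  88  86  84  86  85  82 150 153 172 162 118  83  84  84  87  86  85  83  90 156 172
274 177 170 110  86  88  85  85  86  82  87 159 111  88  84  85  8
[... 481 characters left out ...]
 117 113 112 114 113 151 168
292 238 209 164 128 120 114 103 105 111 125 161 159 136 125 118 115 113 112 114 110 132 158 171
295 220 240 193 147 116 116 110 107 109 109 107 113 114 116 115 114 118 114 114 123 154 167 171
298 221 224 231 180 131 113 115 108 113 110 114 111 112 115 118 113 119 117 127 152 194 215 219
301 217 218 226 215 177 150 112 110 115 112 113 116 116 116 116 114 118 130 155 193 212 220 221
304 216 217 218 221 218 195 162 138 124 116 113 114 116 114 118 133 146 169 197 213 217 217 217
307 218 215 217 217 215 217 207 190 170 157 142 146 147 148 151 189 200 206 214 217 216 216 217
310 213 216 217 218 216 218 216 214 211 208 201 205 206 205 206 211 218 220 219 218 219 217 211
```

That earlier picture was taken while the arm was still settling. Now the tip is at (274,274) and the bore centre at (277,280), so go back 2.7 mm along x and −1.2 mm along y, and wait longer.

apply_moves(rows=[{"x":2.7,"y":-1.2,"z":0,"ax":0,"ay":0,"az":0,"gripper":0.7},{"x":0,"y":0,"z":0,"ax":0,"ay":0,"az":0,"gripper":0.7},{"x":0,"y":0,"z":0,"ax":0,"ay":0,"az":0,"gripper":0.7},{"x":0,"y":0,"z":0,"ax":0,"ay":0,"az":0,"gripper":0.7},{"x":0,"y":0,"z":0,"ax":0,"ay":0,"az":0,"gripper":0.7}])

```text
clock: 30.37
position: [0.5693, 0.2913, 0.0333]
ee_rot: [0.005, 1.0, -0.0, 0.0]
ft_force: [-0.8, -1.2, -1.4]
grip_width: 0.487
grasp_force: 51.3
```

```bash
python3 - <<'E'
from h import *
c=snap("wrist"); o=get_obs(); print(o["clock"],o["position"],o["ft_force"],o["grip_width"]); np.save("w20.npy",c,allow_pickle=True)
g=c["img"].min(2)
for r in range(250,312,4): print(r,' '.join('%3d'%v for v in g[r,244:312:3]))
E
```

```text
30.4167 [0.5693 0.2913 0.0333] [ 0.3157 -0.8095 -1.3436] 0.4781575456280972
250 169 170 167 170 167 171 175 174 172 172 154 172 178 177 177 176 175 175 173 171 168 170 155
254 172 174 175 174 175 170 216 214 176 116 115 117 116 112 135 159 165 177 174 175 175 176 175
258 172 173 175 170 157 118 109 153 156 113 117 117 112 106 138 152 122 113 158 173 175 177 175
262 169 169 157 114  59  62  67 141 144 114 116 113 111 105 127 152  94  84  91 153 163 172 171
266 169 162 124  74  82  82  84  82 135 120 135 133 132 132 115  92  85  91  86  83 140 166 173
270 163 129  83  84  84  85  85  85 105 134 135 136 131 125 117  86  83  86  87  93  92 159 174
274 159 147 111  86  85  82  85  82 133 136 136 136 133 122 130  87  84  83  88  87 104 128 163
278 219 157 135  84  83  89  87  84  85 128 159 173 159 174  87  83  85  86  83  89 108 125 159
282 217 156 136 130 102  85  84  85  84  87  86 102  87  80  86  83  84  85  83 110 108 133 161
286 233 178 135 128 103 165 175 135  94  86  86  89  89  84  94 130 167 150 111 110 108 134 162
290 242 195 138 129 118 103 100 161 175 182 183 182 183 183 177 126 113 113 115 111 120 158 168
294 227 233 179 131 121 106 111 106 109 108 108 111 111 114 115 114 114 116 113 114 144 160 172
298 220 225 231 180 132 116 107 109 110 112 113 115 116 114 114 117 114 116 124 152 193 203 201
302 217 217 222 223 195 164 127 111 112 113 116 113 117 115 117 118 128 139 176 200 215 217 219
306 215 216 217 218 218 214 193 167 157 143 131 134 133 136 139 166 189 198 209 218 216 217 216
310 212 216 217 217 216 216 215 214 212 208 202 205 206 207 208 213 217 221 218 219 217 217 211
```

The tip is now at (278,280), right in the bore's centre. Lowering.

apply_moves(rows=[{"x":0,"y":0,"z":6,"ax":0,"ay":0,"az":0,"gripper":0.7},{"x":0,"y":0,"z":6,"ax":0,"ay":0,"az":0,"gripper":0.7},{"x":0,"y":0,"z":5,"ax":0,"ay":0,"az":0,"gripper":0.7},{"x":0,"y":0,"z":3,"ax":0,"ay":0,"az":0,"gripper":0.7},{"x":0,"y":0,"z":0,"ax":0,"ay":0,"az":0,"gripper":0.7}])

```text
clock: 30.83
position: [0.5687, 0.2909, 0.012]
ee_rot: [0.005, 1.0, -0.0, -0.001]
ft_force: [-0.9, -0.9, -1.2]
grip_width: 0.486
grasp_force: 51.3
```

apply_moves(rows=[{"x":0,"y":0,"z":2,"ax":0,"ay":0,"az":0,"gripper":0.7},{"x":0,"y":0,"z":0,"ax":0,"ay":0,"az":0,"gripper":0.7},{"x":0,"y":0,"z":0,"ax":0,"ay":0,"az":0,"gripper":0.7}])

```text
clock: 31.08
position: [0.5693, 0.2914, 0.0114]
ee_rot: [0.005, 1.0, -0.0, 0.0]
ft_force: [0.1, -0.0, -0.6]
grip_width: 0.486
grasp_force: 51.3
```

apply_moves(rows=[{"x":0,"y":0,"z":1.5,"ax":0,"ay":0,"az":0,"gripper":0.7},{"x":0,"y":0,"z":0,"ax":0,"ay":0,"az":0,"gripper":0.7},{"x":0,"y":0,"z":0,"ax":0,"ay":0,"az":0,"gripper":0.7}])

```text
clock: 31.33
position: [0.5693, 0.2913, 0.0098]
ee_rot: [0.005, 1.0, -0.0, 0.0]
ft_force: [0.2, -0.1, -0.8]
grip_width: 0.485
grasp_force: 51.3
```

apply_moves(rows=[{"x":0,"y":0,"z":1,"ax":0,"ay":0,"az":0,"gripper":0.7},{"x":0,"y":0,"z":0,"ax":0,"ay":0,"az":0,"gripper":0.7},{"x":0,"y":0,"z":0,"ax":0,"ay":0,"az":0,"gripper":0.37},{"x":0,"y":0,"z":0,"ax":0,"ay":0,"az":0,"gripper":0.37},{"x":0,"y":0,"z":0,"ax":0,"ay":0,"az":0,"gripper":0.37}])

```text
clock: 31.75
position: [0.5694, 0.2914, 0.0088]
ee_rot: [0.005, 1.0, 0.0, 0.0]
ft_force: [0.0, -0.1, -0.2]
grip_width: 0.629
grasp_force: 0.0
```

apply_moves(rows=[{"x":0,"y":0,"z":-20,"ax":0,"ay":0,"az":0,"gripper":0.37},{"x":0,"y":0,"z":-40,"ax":0,"ay":0,"az":0,"gripper":0.37},{"x":0,"y":0,"z":-40,"ax":0,"ay":0,"az":0,"gripper":0.37},{"x":0,"y":0,"z":-40,"ax":0,"ay":0,"az":0,"gripper":0.37},{"x":0,"y":0,"z":-30,"ax":0,"ay":0,"az":0,"gripper":0.37}])

```text
clock: 32.17
position: [0.5695, 0.292, 0.1823]
ee_rot: [0.005, 1.0, 0.001, 0.001]
ft_force: [0.5, 0.3, -0.6]
grip_width: 0.628
grasp_force: 0.0
```

apply_moves(rows=[{"x":0,"y":0,"z":0,"ax":0,"ay":0,"az":0,"gripper":0.37},{"x":0,"y":0,"z":0,"ax":0,"ay":0,"az":0,"gripper":0.37},{"x":0,"y":0,"z":0,"ax":0,"ay":0,"az":0,"gripper":0.37}])

```text
clock: 32.42
position: [0.5691, 0.291, 0.1779]
ee_rot: [0.005, 1.0, -0.0, -0.0]
ft_force: [0.7, -0.7, -0.2]
grip_width: 0.628
grasp_force: 0.0
```

```bash
python3 - <<'E'
from h import *
c=snap("wrist"); o=get_obs(); print(o["clock"],o["position"]); np.save("w21.npy",c,allow_pickle=True); cv2.imwrite("pics/w21.png",c["img"])
q=np.linspace(0,6.283,60); 
P=w2px(c,[[.5695,.2915,.057],[.5695,.2915,.037],[.5695,.2915+.023,.037]]); print(P)
x,y=P[1].astype(int); g=c["img"].min(2)
for r in range(y-32,y+36,4): print(r,' '.join('%3d'%v for v in g[r,x-36:x+38:3]))
print("to small", delta([.5402,-.3005,o["position"][2]]))
E
```

```text
32.4667 [0.5689 0.2908 0.1773]
[[277.7553 196.6808]
 [277.7    191.1816]
 [301.6359 190.9876]]
159  88 170 176 173 175 177 176 156 143 141 165 164 166 166 165 168 166 176 175 175 176 177 175 177 128
163  89 165 174 175 157 131 134 121 114  66  46  45  49  64  72  85 137 167 176 177 175 177 176 178 127
167  91 163 175 136 131 134 116  57  47  81 102 107 108 105  56  44  74  70 129 176 176 175 177 175 120
171  87 164 132 132 135 100  48  81 145 206 213 212 207 206 207 205 159 101  68  94 177 176 175 177 111
175  87 128 131 132 123  49 108 203 208 205 208 210 209 210 212 212 211 210 133  72 133 175 178 177  99
179  87 127 134 133  67  80 201 207 211 197  61  69 102  80  55 140 209 211 214 150  77 172 174 175  96
183  84 126 132 133  50 190 204 183 111  56 108 129 172 157 127  57  93 206 211 211  78 149 176 177  91
187  87 119 130 128  61 203 208 193  49  64 152 136 116 156 208 124  49 166 209 211 146 132 174 176  90
191  85 142 134 131  82 212 210 209  68  69 160 116 132 140 200 164  42 140 208 209 141 157 175 175  91
195  85 136 177 138  73 201 207 216 120  62 165 131 170 170 202  74  80 171 208 211 120 175 175 174  84
199  82 134 175 176 166 179 210 209 186  99  56  66 152 128  52  97 130 203 206 203 146 177 176 174  82
203  84 127 174 175 175 168 195 207 207 198 128 103 107 108 118 164 204 208 212 143 177 175 177 172  76
207  87 126 175 173 175 174 171 191 207 207 210 207 205 207 206 209 211 208 163 177 175 175 175 175  74
211  95 121 176 175 175 174 175 176 174 193 206 210 208 209 210 196 175 177 177 176 176 177 176 174  70
215  94 120 176 175 175 172 174 177 173 174 175 173 174 174 172 174 177 175 175 176 176 175 176 169  68
219  89 115 175 173 175 174 174 173 174 175 173 175 174 174 175 174 176 176 175 174 177 175 176 163  65
223  92 110 174 175 174 173 173 175 176 173 174 175 174 175 177 174 176 175 174 176 174 177 175 153  65
to small (array([  22.9, -591.5,    0.7]), None, np.float64(89.4389017636176))
```

The large collar lies flat on its seat: its ring is centred at (278,190.5) against the predicted (277.7,191.2). Now the small collar.

apply_moves(rows=[{"x":1.5,"y":-39.4,"z":0,"ax":0,"ay":0,"az":0,"gripper":0.4},{"x":1.5,"y":-39.4,"z":0,"ax":0,"ay":0,"az":0,"gripper":0.4},{"x":1.5,"y":-39.4,"z":0,"ax":0,"ay":0,"az":0,"gripper":0.4},{"x":1.5,"y":-39.4,"z":0,"ax":0,"ay":0,"az":0,"gripper":0.4},{"x":1.5,"y":-39.4,"z":0,"ax":0,"ay":0,"az":0,"gripper":0.4}])

```text
clock: 32.88
position: [0.5587, 0.0922, 0.1771]
ee_rot: [0.005, 1.0, -0.0, -0.001]
ft_force: [1.3, 0.1, 0.3]
grip_width: 0.597
grasp_force: 0.0
```

apply_moves(rows=[{"x":1.5,"y":-39.4,"z":0,"ax":0,"ay":0,"az":0,"gripper":0.4},{"x":1.5,"y":-39.4,"z":0,"ax":0,"ay":0,"az":0,"gripper":0.4},{"x":1.5,"y":-39.4,"z":0,"ax":0,"ay":0,"az":0,"gripper":0.4},{"x":1.5,"y":-39.4,"z":0,"ax":0,"ay":0,"az":0,"gripper":0.4},{"x":1.5,"y":-39.4,"z":0,"ax":0,"ay":0,"az":0,"gripper":0.4}])

```text
clock: 33.3
position: [0.5492, -0.1046, 0.1774]
ee_rot: [0.005, 1.0, 0.0, -0.001]
ft_force: [1.3, -0.2, -0.2]
grip_width: 0.6
grasp_force: 0.0
```

apply_moves(rows=[{"x":1.5,"y":-39.4,"z":0,"ax":0,"ay":0,"az":0,"gripper":0.4},{"x":1.5,"y":-39.4,"z":0,"ax":0,"ay":0,"az":0,"gripper":0.4},{"x":1.5,"y":-39.4,"z":0,"ax":0,"ay":0,"az":0,"gripper":0.4},{"x":1.5,"y":-39.4,"z":0,"ax":0,"ay":0,"az":0,"gripper":0.4},{"x":1.5,"y":-39.4,"z":0,"ax":0,"ay":0,"az":0,"gripper":0.4}])

```text
clock: 33.72
position: [0.5398, -0.3013, 0.1771]
ee_rot: [0.005, 1.0, 0.0, -0.001]
ft_force: [0.5, 0.3, 0.9]
grip_width: 0.599
grasp_force: 0.0
```

apply_moves(rows=[{"x":0,"y":0,"z":30,"ax":0,"ay":0,"az":0,"gripper":0.4},{"x":0,"y":0,"z":0,"ax":0,"ay":0,"az":0,"gripper":0.4},{"x":0,"y":0,"z":0,"ax":0,"ay":0,"az":0,"gripper":0.4},{"x":0,"y":0,"z":0,"ax":0,"ay":0,"az":0,"gripper":0.4},{"x":0,"y":0,"z":0,"ax":0,"ay":0,"az":0,"gripper":0.4}])

```text
clock: 34.13
position: [0.5419, -0.298, 0.1499]
ee_rot: [0.004, 1.0, -0.0, 0.001]
ft_force: [0.2, -0.3, 0.3]
grip_width: 0.6
grasp_force: 0.0
```

```bash
python3 - <<'E'
from h import *
c=snap("wrist"); o=get_obs(); print(o["clock"],o["position"],o["joint_pos"]); np.save("w22.npy",c,allow_pickle=True)
P=w2px(c,[[.5402,-.3005,.016],[.5402,-.2835,.016]]); print(P,delta([.5402,-.3005,-.0115]))
g=cv2.medianBlur(cv2.cvtColor(c["img"],cv2.COLOR_BGR2GRAY),3); x,y=P[0].astype(int)
print(cv2.HoughCircles(g[y-45:y+45,x-45:x+45],cv2.HOUGH_GRADIENT,1.2,8,param1=120,param2=18,minRadius=8,maxRadius=30)[0][:4]+[x-45,y-45,0])
g=c["img"].min(2); s=c["img"].astype(int); s=s[:,:,2]-s[:,:,0]
for r in range(y-32,y+36,4): print(r,' '.join('%3d'%v for v in s[r,x-36:x+38:3]))
E
```

```text
34.1833 [ 0.542  -0.2983  0.1501] [ 1.0114  0.4704 -0.7666  1.5374  0.3359  1.2682  1.762 ]
[[274.3739 190.5627]
 [292.5074 190.4545]] (array([  2. ,  -2.1, 161.6]), None, np.float64(89.56218894812265))
[[264.4  181.6   17.36]
 [274.   184.    16.52]
 [269.2  191.2   12.68]]
158  39  41  41  41  42  43  40  42  40  42  42  39  40  39  37  39  37  38  39  37  37  38  37  38  41
162  41  41  41  42  42  40  40  39  40  41  40  41  40  38  40  39  36  37  36  38  38  39  40  39  41
166  41  42  41  43  42  43  38  36  33  33  33  41  39  38  39  38  38  38  40  40  40  40  41  42  42
170  42  41  44  43  41  37  36  38  32  34  34  31  28  30  38  39  37  38  41  39  38  39  38  38  40
174  42  41  42  38  37  41  36  35  36   6   0   1   0  -1  -1   2  36  38  38  37  37  39  40  40  41
178  43  43  43  43  34  37  36  33   0   3   2   1   0   1   1   3  -1  38  39  40  40  38  41  38  41
182  42  43  43  36  41  37  37  -1   1   2   6  39  33  32  10   1   1   0  40  41  39  40  42  44  42
186  44  44  42  42  38  36  36   0   1  13  43  44  35  35  33  16   0   0  36  42  43  41  43 
[... 243 characters left out ...]
  45   7   1   2   2   1  -1   0  -2   1  -1   0  42  40  40  42  43  41  26
202  45  43  43  42  43  43  42  44   6   1   2   1  -2   0   0   1   1  42  42  40  43  39  41  41  42
206  44  44  44  41  43  42  45  45  43  43  17   1   1   0   2  40  43  40  41  40  40  41  43  43  44
210  44  43  43  42  45  44  45  42  44  45  42  45  45  47  45  46  44  41  43  41  40  41  43  41  43
214  46  46  43  45  43  47  42  46  44  43  42  44  44  43  46  44  43  42  41  41  43  42  41  42  42
218  47  45  45  44  42  44  46  44  46  45  44  47  46  46  47  43  43  42  45  43  44  43  44  41  42
222  46  46  43  45  45  46  46  46  48  47  43  46  45  46  43  43  46  45  45  43  42  45  44  44  43
```

The small collar is at (274.3,190), exactly as predicted. Going down on it.

apply_moves(rows=[{"x":2,"y":-1.7,"z":35,"ax":0,"ay":0,"az":0,"gripper":0.4},{"x":0,"y":0,"z":40,"ax":0,"ay":0,"az":0,"gripper":0.4},{"x":0,"y":0,"z":40,"ax":0,"ay":0,"az":0,"gripper":0.4},{"x":0,"y":0,"z":30,"ax":0,"ay":0,"az":0,"gripper":0.4},{"x":0,"y":0,"z":10,"ax":0,"ay":0,"az":0,"gripper":0.4}])

```text
clock: 34.6
position: [0.5369, -0.2996, -0.01]
ee_rot: [0.004, 1.0, 0.001, -0.002]
ft_force: [-1.2, 1.8, 0.0]
grip_width: 0.601
grasp_force: 0.0
```

apply_moves(rows=[{"x":0,"y":0,"z":5,"ax":0,"ay":0,"az":0,"gripper":0.4},{"x":0,"y":0,"z":0,"ax":0,"ay":0,"az":0,"gripper":0.4},{"x":0,"y":0,"z":0,"ax":0,"ay":0,"az":0,"gripper":0.4},{"x":0,"y":0,"z":0,"ax":0,"ay":0,"az":0,"gripper":0.8},{"x":0,"y":0,"z":0,"ax":0,"ay":0,"az":0,"gripper":0.8}], newtons=50)

```text
clock: 35.02
position: [0.5404, -0.3018, -0.0089]
ee_rot: [0.005, 1.0, -0.001, 0.001]
ft_force: [-4.9, 2.4, 14.5]
grip_width: 0.35
grasp_force: 48.5
```

apply_moves(rows=[{"x":0,"y":0,"z":0,"ax":0,"ay":0,"az":0,"gripper":0.8},{"x":0,"y":0,"z":0,"ax":0,"ay":0,"az":0,"gripper":0.8},{"x":0,"y":0,"z":0,"ax":0,"ay":0,"az":0,"gripper":0.8},{"x":0,"y":0,"z":0,"ax":0,"ay":0,"az":0,"gripper":0.8}])

```text
clock: 35.35
position: [0.5403, -0.3018, -0.0087]
ee_rot: [0.005, 1.0, -0.001, 0.001]
ft_force: [-2.7, 1.6, 8.9]
grip_width: 0.354
grasp_force: 48.6
```

apply_moves(rows=[{"x":0,"y":0,"z":-25,"ax":0,"ay":0,"az":0,"gripper":0.8},{"x":0,"y":0,"z":-40,"ax":0,"ay":0,"az":0,"gripper":0.8},{"x":0,"y":0,"z":-40,"ax":0,"ay":0,"az":0,"gripper":0.8},{"x":0,"y":0,"z":-40,"ax":0,"ay":0,"az":0,"gripper":0.8},{"x":0,"y":0,"z":-15,"ax":0,"ay":0,"az":0,"gripper":0.8}])

```text
clock: 35.77
position: [0.5415, -0.3017, 0.1561]
ee_rot: [0.005, 1.0, -0.002, 0.004]
ft_force: [0.4, -0.2, -0.3]
grip_width: 0.357
grasp_force: 49.8
```

apply_moves(rows=[{"x":-1.6,"y":39.5,"z":0,"ax":0,"ay":0,"az":0,"gripper":0.8},{"x":-1.6,"y":39.5,"z":0,"ax":0,"ay":0,"az":0,"gripper":0.8},{"x":-1.6,"y":39.5,"z":0,"ax":0,"ay":0,"az":0,"gripper":0.8},{"x":-1.6,"y":39.5,"z":0,"ax":0,"ay":0,"az":0,"gripper":0.8},{"x":-1.6,"y":39.5,"z":0,"ax":0,"ay":0,"az":0,"gripper":0.8}])

```text
clock: 36.18
position: [0.549, -0.102, 0.15]
ee_rot: [0.005, 1.0, -0.001, 0.001]
ft_force: [1.7, -0.2, -0.9]
grip_width: 0.35
grasp_force: 49.7
```

apply_moves(rows=[{"x":-1.6,"y":39.5,"z":0,"ax":0,"ay":0,"az":0,"gripper":0.8},{"x":-1.6,"y":39.5,"z":0,"ax":0,"ay":0,"az":0,"gripper":0.8},{"x":-1.6,"y":39.5,"z":0,"ax":0,"ay":0,"az":0,"gripper":0.8},{"x":-1.6,"y":39.5,"z":0,"ax":0,"ay":0,"az":0,"gripper":0.8},{"x":-1.6,"y":39.5,"z":0,"ax":0,"ay":0,"az":0,"gripper":0.8}])

```text
clock: 36.6
position: [0.5589, 0.0955, 0.15]
ee_rot: [0.005, 1.0, -0.0, 0.001]
ft_force: [0.7, -0.4, -1.1]
grip_width: 0.353
grasp_force: 49.7
```

apply_moves(rows=[{"x":-1.6,"y":39.5,"z":0,"ax":0,"ay":0,"az":0,"gripper":0.8},{"x":-1.6,"y":39.5,"z":0,"ax":0,"ay":0,"az":0,"gripper":0.8},{"x":-1.6,"y":39.5,"z":0,"ax":0,"ay":0,"az":0,"gripper":0.8},{"x":-1.6,"y":39.5,"z":0,"ax":0,"ay":0,"az":0,"gripper":0.8},{"x":-1.6,"y":39.5,"z":0,"ax":0,"ay":0,"az":0,"gripper":0.8}])

```text
clock: 37.02
position: [0.5689, 0.2929, 0.1498]
ee_rot: [0.005, 1.0, -0.0, 0.001]
ft_force: [0.9, -0.1, -0.7]
grip_width: 0.349
grasp_force: 49.7
```

apply_moves(rows=[{"x":0,"y":0,"z":30,"ax":0,"ay":0,"az":0,"gripper":0.8},{"x":0,"y":0,"z":35,"ax":0,"ay":0,"az":0,"gripper":0.8},{"x":0,"y":0,"z":20,"ax":0,"ay":0,"az":0,"gripper":0.8},{"x":0,"y":0,"z":0,"ax":0,"ay":0,"az":0,"gripper":0.8},{"x":0,"y":0,"z":0,"ax":0,"ay":0,"az":0,"gripper":0.8}])

```text
clock: 37.43
position: [0.5687, 0.291, 0.0642]
ee_rot: [0.005, 1.0, -0.0, -0.0]
ft_force: [0.1, 0.4, 0.1]
grip_width: 0.35
grasp_force: 49.8
```

apply_moves(rows=[{"x":0,"y":0,"z":0,"ax":0,"ay":0,"az":0,"gripper":0.8},{"x":0,"y":0,"z":0,"ax":0,"ay":0,"az":0,"gripper":0.8},{"x":0,"y":0,"z":0,"ax":0,"ay":0,"az":0,"gripper":0.8},{"x":0,"y":0,"z":0,"ax":0,"ay":0,"az":0,"gripper":0.8}])

```text
clock: 37.77
position: [0.5694, 0.2913, 0.0651]
ee_rot: [0.005, 1.0, 0.0, 0.001]
ft_force: [-0.5, -0.1, -1.4]
grip_width: 0.349
grasp_force: 49.8
```

```bash
python3 - <<'E'
from h import *
c=snap("wrist"); o=get_obs(); print(o["clock"],o["position"],o["ft_force"],o["grip_width"]); np.save("w23.npy",c,allow_pickle=True)
print(delta([.5695,.2915,.028])); print(w2px(c,[[.5695,.2915,.057],[.5695,.2915,.037],o["position"]+[0,0,.025]]))
g=c["img"].min(2)
for r in range(204,312,4): print(r,' '.join('%3d'%v for v in g[r,241:316:3]))
E
```

```text
37.8167 [0.5692 0.2912 0.0648] [ 0.4418 -0.7471 -0.6476] 0.35007594522309915
(array([-0.2,  0.3, 36.8]), None, np.float64(89.42314818610771))
[[277.6813 249.2605]
 [277.5606 235.605 ]
 [277.2715 278.6932]]
204 138  91  43  50  97 113 127 151 198 206 201 199 201 203 206 203 196 161 110 112 102  74  74 128 185
208 124  55  48 111 114 150 157 154 207 207 207 207 208 206 204 201 201 202 205 197 133 118  75  85 141
212  64  52  95 146 158 152 151 149 201 200 202 201 202 202 203 208 208 209 206 205 207 159 111  75  83
216  48  78 145 171 170 150 152 145 185  80 102 117 120 113 107  92 176 199 209 209 222 225 196  76  86
220  55 134 168 168 165 166 138  61  65 119 120 119 124 119 121 112  74  79 197 214 218 219 224 152  84
224  61 167 166 167 166 149  56  62 102 124 140 171 199 192 171 145 124  62  58 194 219 219 217 220  86
228  99 170 170 170 155  80  55  57 124 163 154 145 145 185 213 210 167  53  48 128 206 219 221 228 160
232 130 167 165 214 226 126  60  50 135 173 128 114 113 109 142 218 197  80  45  96 183 215 217 220 169
236 164 211 218 225 220 138  74  70 132 115 114 113 115 116 11
[... 1213 characters left out ...]
 135 121 109 108 110 109 110 113 116 112 111 111 114 157 170 169 169  48  32
288  28  69 219 220 218 229 186 132 112 109 112 114 113 113 114 114 113 117 150 165 168 168 170  29  27
292  23  44 204 214 216 218 226 199 147 115 110 113 112 112 115 118 130 155 167 169 168 171 165  31  33
296  20  39 178 206 221 219 218 217 209 197 172 144 147 149 162 195 201 213 215 218 216 178 183  30  32
300  33  51 181 180 184 215 215 214 213 215 217 213 214 214 214 216 218 217 215 215 200 179 182  31  31
304  31  97 181 181 179 178 196 211 214 215 214 215 216 217 218 205 217 211 190 179 179 180 181  62  28
308  43 135 178 178 179 179 180 179 180 185 205 207 200 195 192 194 179 181 182 180 180 181 182 105  32
```

The small collar's bore is centred at (278,277.5), which matches the TCP, and the arm is within 0.5 mm of the post. I'll lower until the tip is in the bore and check.

apply_moves(rows=[{"x":0,"y":0,"z":8,"ax":0,"ay":0,"az":0,"gripper":0.8},{"x":0,"y":0,"z":8,"ax":0,"ay":0,"az":0,"gripper":0.8},{"x":0,"y":0,"z":4,"ax":0,"ay":0,"az":0,"gripper":0.8},{"x":0,"y":0,"z":0,"ax":0,"ay":0,"az":0,"gripper":0.8},{"x":0,"y":0,"z":0,"ax":0,"ay":0,"az":0,"gripper":0.8}])

```text
clock: 38.23
position: [0.5684, 0.291, 0.0431]
ee_rot: [0.005, 1.0, -0.0, -0.001]
ft_force: [-0.1, 0.1, -0.6]
grip_width: 0.351
grasp_force: 49.8
```

apply_moves(rows=[{"x":0,"y":0,"z":0,"ax":0,"ay":0,"az":0,"gripper":0.8},{"x":0,"y":0,"z":0,"ax":0,"ay":0,"az":0,"gripper":0.8},{"x":0,"y":0,"z":0,"ax":0,"ay":0,"az":0,"gripper":0.8}])

```text
clock: 38.48
position: [0.5689, 0.2912, 0.044]
ee_rot: [0.005, 1.0, 0.0, 0.0]
ft_force: [0.7, 0.6, -0.6]
grip_width: 0.352
grasp_force: 49.8
```

```bash
python3 - <<'E'
from h import *
c=snap("wrist"); o=get_obs(); print(o["clock"],o["position"],o["ft_force"],o["grip_width"]); np.save("w24.npy",c,allow_pickle=True)
print(w2px(c,[[.5695,.2915,.057],[.5695,.2915,.037]]))
g=c["img"].min(2)
for r in range(248,302,3): print(r,' '.join('%3d'%v for v in g[r,250:308:3]))
E
```

```text
38.5333 [0.5689 0.2912 0.044 ] [-0.3603 -0.6039 -0.5793] 0.3519827593067377
[[277.9163 267.9941]
 [277.7725 250.8732]]
248 116 114 116 113 124 146 155 162 171 171 173 167 145 125 107 106 107 105 117 217
251  84 117 120 144 167 175 169 170 172 171 169 167 167 167 158 136 114 102  63 172
254 112 151 187 174 170 171 171 170 169 168 167 168 168 170 172 167 157 122  95  15
257 145 170 171 172 171 171 172 172 170 169 170 172 170 170 168 172 174 162 114  67
260 165 173 172 169 170 169 153 134 130 129 129 147 162 172 175 175 175 173 158 109
263 172 172 171 171 153 117 109 135 137 137 131 122 113 125 170 175 176 174 169 151
266 170 170 170 154 119 107 111 121 137 165 136 118 120 115 126 166 173 166 168 166
269 170 166 162 170 184 146 110 112 128 171 154 114 116 133 151 151 164 170 172 174
272 170 169 141 143 217 202 173 157 142 138 140 143 160 197 207 110 162 174 173 172
275 201 182 193 135 158 219 216 214 206 208 211 212 214 221 145 104 150 172 174 171
278 215 225 188 137 118 152 218 217 218 217 215 219 217 146 110 105 140 168 171 168
281 222 233 194 133 123  99 103 118 188 187 165 146 116 116 113 105 151 169 169 170
284 223 225 218 140 122 106 107 113 113 112 117 118 112 113 111 115 159 173 172 171
287 221 220 229 173 122 109 106 108 114 111 115 115 115 117 113 143 164 169 169 171
290 218 215 223 223 170 115 106 109 114 116 118 118 113 116 139 160 169 169 169 168
293 215 217 221 223 215 164 137 119 109 114 112 118 126 153 184 191 178 171 171 134
296 207 223 222 218 218 209 196 173 143 149 150 162 196 204 216 217 219 173 154 184
299 182 202 219 217 216 217 214 214 211 211 212 212 216 217 218 219 216 211 183 185
```

The tip is at (278,270), concentric with the bore, so I'll lower to contact.

apply_moves(rows=[{"x":0,"y":0,"z":5,"ax":0,"ay":0,"az":0,"gripper":0.8},{"x":0,"y":0,"z":5,"ax":0,"ay":0,"az":0,"gripper":0.8},{"x":0,"y":0,"z":3,"ax":0,"ay":0,"az":0,"gripper":0.8},{"x":0,"y":0,"z":0,"ax":0,"ay":0,"az":0,"gripper":0.8},{"x":0,"y":0,"z":0,"ax":0,"ay":0,"az":0,"gripper":0.8}])

```text
clock: 38.95
position: [0.5686, 0.291, 0.0304]
ee_rot: [0.005, 1.0, -0.0, -0.0]
ft_force: [1.4, 0.3, -1.1]
grip_width: 0.349
grasp_force: 49.8
```

apply_moves(rows=[{"x":0,"y":0,"z":1.5,"ax":0,"ay":0,"az":0,"gripper":0.8},{"x":0,"y":0,"z":0,"ax":0,"ay":0,"az":0,"gripper":0.8},{"x":0,"y":0,"z":0,"ax":0,"ay":0,"az":0,"gripper":0.8}])

```text
clock: 39.2
position: [0.5688, 0.2911, 0.0293]
ee_rot: [0.005, 1.0, -0.0, 0.0]
ft_force: [-0.5, -1.5, -1.3]
grip_width: 0.348
grasp_force: 49.8
```

apply_moves(rows=[{"x":0,"y":0,"z":1,"ax":0,"ay":0,"az":0,"gripper":0.8},{"x":0,"y":0,"z":0,"ax":0,"ay":0,"az":0,"gripper":0.8},{"x":0,"y":0,"z":0,"ax":0,"ay":0,"az":0,"gripper":0.8}])

```text
clock: 39.45
position: [0.5689, 0.2912, 0.0284]
ee_rot: [0.005, 1.0, 0.0, 0.0]
ft_force: [0.4, -0.5, -0.5]
grip_width: 0.352
grasp_force: 49.9
```

apply_moves(rows=[{"x":0,"y":0,"z":1,"ax":0,"ay":0,"az":0,"gripper":0.8},{"x":0,"y":0,"z":0,"ax":0,"ay":0,"az":0,"gripper":0.8},{"x":0,"y":0,"z":0,"ax":0,"ay":0,"az":0,"gripper":0.8}])

```text
clock: 39.7
position: [0.569, 0.2912, 0.0283]
ee_rot: [0.005, 1.0, -0.0, 0.0]
ft_force: [-3.2, -2.0, 7.3]
grip_width: 0.352
grasp_force: 50.7
```

apply_moves(rows=[{"x":0,"y":0,"z":0,"ax":0,"ay":0,"az":0,"gripper":0.5},{"x":0,"y":0,"z":0,"ax":0,"ay":0,"az":0,"gripper":0.5},{"x":0,"y":0,"z":0,"ax":0,"ay":0,"az":0,"gripper":0.5},{"x":0,"y":0,"z":-15,"ax":0,"ay":0,"az":0,"gripper":0.5},{"x":0,"y":0,"z":-35,"ax":0,"ay":0,"az":0,"gripper":0.5}])

```text
clock: 40.12
position: [0.5666, 0.2894, 0.0742]
ee_rot: [0.005, 1.0, -0.002, -0.003]
ft_force: [0.8, -0.7, 0.2]
grip_width: 0.499
grasp_force: 0.0
```

apply_moves(rows=[{"x":30,"y":0,"z":-25,"ax":0,"ay":0,"az":0,"gripper":0.5},{"x":30,"y":0,"z":-25,"ax":0,"ay":0,"az":0,"gripper":0.5},{"x":30,"y":0,"z":-25,"ax":0,"ay":0,"az":0,"gripper":0.5},{"x":20,"y":-20,"z":-25,"ax":0,"ay":0,"az":0,"gripper":0.5},{"x":0,"y":-30,"z":-25,"ax":0,"ay":0,"az":0,"gripper":0.5}])

```text
clock: 40.53
position: [0.4532, 0.246, 0.204]
ee_rot: [0.0, 1.0, -0.0, -0.0]
ft_force: [2.7, -0.8, 0.8]
grip_width: 0.503
grasp_force: 0.0
```

apply_moves(rows=[{"x":0,"y":-35,"z":0,"ax":0,"ay":0,"az":0,"gripper":0.5},{"x":0,"y":-35,"z":0,"ax":0,"ay":0,"az":0,"gripper":0.5},{"x":0,"y":0,"z":0,"ax":0,"ay":0,"az":0,"gripper":0.5},{"x":0,"y":0,"z":0,"ax":0,"ay":0,"az":0,"gripper":0.5}])

```text
clock: 40.87
position: [0.4581, 0.1699, 0.2032]
ee_rot: [0.007, 1.0, -0.001, 0.001]
ft_force: [-0.1, -0.1, -0.5]
grip_width: 0.499
grasp_force: 0.0
```

```bash
python3 - <<'E'
from h import *
c=snap("wrist"); t=snap("top"); o=get_obs(); print(o["clock"],o["position"],o["ft_force"])
print(w2px(t,[[.57,.29,.03],[.57,.14,.03],[.59,-.08,.06],[.4,.2,.25]]),w2px(c,[[.57,.29,.03],[.57,.14,.03],[.59,-.08,.06]]))
a=cv2.resize(c["img"],(560,420)); b=cv2.resize(t["img"][135:235,150:330],(432,240),interpolation=cv2.INTER_CUBIC)
cv2.imwrite("pics/w25.png",c["img"]); cv2.imwrite("pics/t25.png",t["img"])
E
```

```text
40.9667 [0.4575 0.1729 0.203 ] [-0.7277 -0.4943 -0.2364]
[[174.8795 171.2348]
 [223.0447 178.7421]
 [297.1599 179.868 ]
 [172.9451 199.7645]] [[380.8223 275.1207]
 [252.866  277.066 ]
 [ 60.8979 304.9549]]
```

The small collar made contact at its expected height and is released. I'll move the wrist camera over the case for one last look.

apply_moves(rows=[{"x":-30,"y":5,"z":-12,"ax":0,"ay":0,"az":0,"gripper":0.5},{"x":-30,"y":0,"z":-12,"ax":0,"ay":0,"az":0,"gripper":0.5},{"x":-30,"y":0,"z":-12,"ax":0,"ay":0,"az":0,"gripper":0.5},{"x":-30,"y":0,"z":-12,"ax":0,"ay":0,"az":0,"gripper":0.5},{"x":0,"y":0,"z":0,"ax":0,"ay":0,"az":0,"gripper":0.5}])

```text
clock: 41.38
position: [0.582, 0.1768, 0.2509]
ee_rot: [0.005, 1.0, 0.002, 0.001]
ft_force: [0.1, 0.1, -0.2]
grip_width: 0.5
grasp_force: 0.0
```

apply_moves(rows=[{"x":0,"y":0,"z":0,"ax":0,"ay":0,"az":0,"gripper":0.5},{"x":0,"y":0,"z":0,"ax":0,"ay":0,"az":0,"gripper":0.5}])

```text
clock: 41.55
position: [0.5766, 0.1781, 0.2499]
ee_rot: [0.003, 1.0, 0.001, -0.001]
ft_force: [0.0, 0.2, -0.7]
grip_width: 0.496
grasp_force: 0.0
```

```bash
python3 - <<'E'
from h import *
c=snap("wrist"); s=snap("side"); t=snap("top"); o=get_obs(); print(o["clock"],o["position"],o["ft_force"])
print(w2px(c,[[.57,.29,.03],[.57,.14,.03],[.59,-.08,.07]]))
a=cv2.resize(c["img"][60:270,20:430],(800,410),interpolation=cv2.INTER_CUBIC)
b=cv2.resize(s["img"][150:310,230:360],(154,190)); b=cv2.resize(s["img"][155:235,260:345],None,fx=2.3,fy=2.3,interpolation=cv2.INTER_CUBIC)[:190]
d=cv2.resize(t["img"][140:280,150:420],(366,190)); e=cv2.resize(s["img"][240:300,230:340],(230,190))
p=np.zeros((600,800,3),np.uint8); p[:410]=a; x=0
for k in (b,d,e): p[410:410+k.shape[0],x:x+k.shape[1]]=k[:190,:800-x]; x+=k.shape[1]+4
cv2.imwrite("pics/final.png",p)
E
```

```text
41.7 [0.5766 0.1768 0.2503] [-0.5008 -0.8881  0.7428]
[[369.8485 168.9668]
 [244.7812 169.4643]
 [ 50.0597 195.8641]]
```

View pics/final.png

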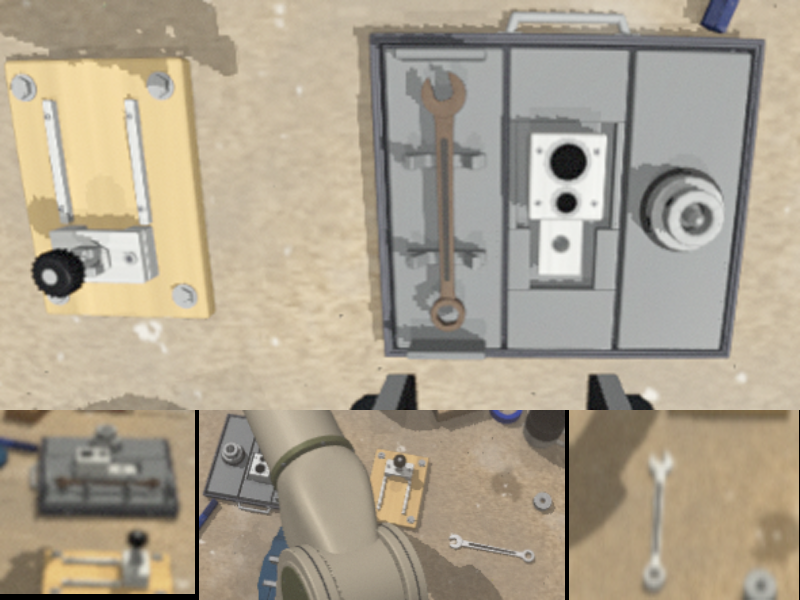

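The last picture shows everything in place: the plunger knob standing open at (58,272), the block in its pocket at (567,205), the brown spanner in both saddles from (443,92) to (447,312), and the small collar on the large one on the post at (688,212). The long spanner and the blank collar have not moved.

```bash
python3 -c "
from workcell import *
print(hand_in())"
```

```text
the job is handed in; nothing more can be done
None
```

The job is done and handed in at about 42 s: the plunger is locked open, the block is in its pocket, the short spanner lies in its saddles, and the small collar sits on the large one on the post.

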